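# Load the edge-grinding jig with glass strips and clamp the stack

## Task

Load the edge-grinding jig: put the two glass strips from the wooden rack flat on top of the two already in the jig, so that all four lie squarely in one pile with their edges flush along the three steel dowels, setting the glass down and never dropping it. Then swing the red handle of the toggle clamp all the way down so that its rubber pad holds the stack, and leave the tools lying round about alone.

Things in the scene. Friction and masses are not known exactly. Their poses are not given: they have to be found in the camera images.
- strip_1: dark glass strip, 70 x 22 x 4 mm, the lowest in the jig; origin at the centre of its underside, x along its length, y across its width, z up
- strip_2: the same kind of glass strip, 70 x 22 x 4 mm, already lying on strip_1 in the jig; same frame
- strip_3: the same kind of glass strip, 70 x 22 x 4 mm, lying across the wooden rack, still to be loaded; same frame (x along its length)
- strip_4: the other glass strip on the rack, 70 x 22 x 4 mm, about 84 mm beside strip_3; same frame
- jig_nest (a point): top centre of the jig's white rest bar (16 x 58 mm), 27 mm above the table, axes as the jig's; +y leads to the clamp. The strips' centres belong over this point, length along y; then each has 1 mm to the dowels. Strips 1 and 2 lie there, so strips 3 and 4 go with undersides 8 and 12 mm above this point
- clamp_pivot (a point): hinge axis of the clamp's handle, 130 mm from the nest along the jig's +y and 72 mm above the table; axes as the jig's; the hinge axis runs along x
- clamp_grip (a point): middle of the red grip, 105 mm from clamp_pivot; grip 16 mm wide (along x), 20 mm deep, from 43 to 137 mm from the pivot. Handle up: upright over the pivot; down: level, pointing to the jig's +y, away from the nest. The bar with the pad, hinged 42 mm nearer the nest, stands up to 160 mm above the table while open and swings down over the nest as the handle goes down
- clamp_handle (a joint): angle of the clamp's handle in rad: 0 upright (open), 1.48 fully down on its stop (clamped, just past dead centre). It stays where it is left; about 2 to 5 N at the grip moves it
- clamp_pad: round black rubber pad, 18 mm across and 10 mm high, on the spring plunger at the end of the clamp's bar; origin at the centre of its pressing face. With the clamp down it presses on the middle of a pile of four strips; it does not reach a pile of three
- steel_square: try square, 100 x 165 x 12 mm, black stock and steel blade, lying beyond the jig; origin at the centre of its underside; leave alone
- marker: blue marker pen, 128 mm long, 15 mm thick, lying beyond the clamp's end of the jig; leave alone
- suction_lifter: suction lifter with orange bar, 66 x 72 x 42 mm, standing behind the rack; leave alone
- rack: fixed wooden rack, 200 (its x) x 80 mm, origin under its centre: two battens along its x, 54 mm apart centre to centre, 14 mm wide, rubber tops 25 mm above the table, carry the strips near both ends; between the battens a strip's long edges are free, 25 mm above the table
- jig: fixed grey jig plate, 90 x 245 mm, top 15 mm above the table; origin on the table under the nest. Three bullet-nosed dowels, 6 mm thick, straight to 43 mm and ending 49 mm above the table: two at x = +15, y = +27 and -27 mm, one at x = 0, y = -39 mm. The pile's -x side and +y end are open; the middle of both long sides is free for fingers
Not all that is in view belongs to the job. Leave any pink, purple or turquoise look-alike of the strip_4 alone.

How it is judged:
By the outcome, as a careful person would: the job done as asked, in the order asked, and still so for the second after the job is handed in, with the robot touching nothing.
It also fails if it takes over 54 s, if anything falls off the work surface, if the arm or the gripper's body presses on something with over 40 N, if the wrist force passes 120 N, or if a joint passes its speed limit or range.

## Robot

A 7-joint arm with a two-finger parallel gripper is mounted at the origin on the work surface; the furniture and walls round the work are solid. World frame = base frame: x ahead of the robot, y to its left, z up, the work surface at z = 0. Lengths are in m, angles in degrees, forces in N, time in s.
With the tool pointing down it reaches from about 0.425 to 0.875 m from the base axis. Payload 4.7 kg.
Tool frame: the origin (TCP) lies between the finger pads; the fingertips stand manip.tcp_to_tips ahead of it and the grasp point (between the pads) lies 3 mm ahead of it (manip.tcp_to_tips is the distance from the TCP to the fingertips, in m); x points along the fingers, y is the direction in which the jaws open and shut, and the axes are right-handed (so a half turn about x gives the same grasp; the last joint's range is limited). The gripper opens to 85 mm and grips with 20 to 120 N. Pads are 22 mm wide; open, the fingers measure 114 mm over their backs; the gripper's body (76 mm by 85 mm) begins 54 mm behind the grasp point. The pads swing forward as they close: fully open they stand 13 mm farther back than shut.
Start: joints at [-70.124, 18.392, -4.016, 83.108, 1.295, 78.541, -3.26], TCP at [0.212, 0.614, 0.253] pointing down, gripper open.
Joint ranges: [-163.93, 163.93], [-17.29, 119.83], [-79.2, 71.16], [3.27, 140.29], [-89.18, 269.18], [5.43, 117.66], [-154.24, 154.24]. Speed limits (degrees/s): [147.25, 147.25, 180, 180, 180, 180, 180].

## Interface

Orientations are given as a 3x3 rotation matrix whose columns are the frame's x, y, z axes.
In Python, from station import sensors, optics, manip gives the robot as it stands.
- The arm moves only by the tool drive_tool, never from a script. Its argument "deltas" is a list of rows, each a list of 2 entries, a list of its own where there are three numbers: the shift along the tool's x, y, z in m, then the turn about the tool's x in rad. A call has 1 to 12 rows; each row shifts and turns the commanded pose from where the row before left it, along the tool's axes as they then stand; what a row does not reach is not made up. A row lasts 1/12 s, in which the tool goes at most 41.7 mm and 7.16 degrees, less where a joint would pass 70% of its speed; a pose out of reach is approached as far as the arm can. A call with a gripper value outside its range is refused whole. "claw" is the opening, from 0 (shut) to 1 (fully open), set as the call begins (left out, the last holds). The fingers move at their own pace and stop on an object; the grip force is fixed at half the most. Time passes only in rows, so rows that do not move let the fingers close. It gives the time, the measured TCP pose, the force and the opening at its end, in the units of the state.
- sensors.sense(): the state, without advancing time (a new reading comes with each control period).
- optics.capture(name): name is "side" or "top"; returns a dict with "img" (384x512x3 uint8, red, green, blue), "z_map" (384x512 float32, m along the optical axis (not along the pixel's ray), 0 where there is no reading), "fx", "fy", "cx", "cy" (pixels), "dist" ([k1, k2, p1, p2, k3] as OpenCV has them; the pictures are not rectified), "eye" and "orientation" of the camera in the world. Camera axes: x right, y down, z forward; pixel columns grow to the right and rows downward; lengths in m; the calibration is good to about 2 mm. A picture is of the moment at which its call begins.
- manip.hand_in(): hands the job in, once; it reports no verdict.
The state is a dict: "time_s": time; "q": joint angles; "qvel": joint speeds; "joint_efforts": joint torques, N m; "tool_pos": TCP position; "eef_rot": TCP orientation; "force": force on the tool from outside, world axes, zero at the start; "moment": the same for the moment, N m; "grip_width": opening from 0.0 (shut) to 1.0 (fully open).
Only numpy, scipy, OpenCV 4.12 (cv2) and the standard library are available. Lean on these libraries where they do the work, as an engineer would, in place of code of your own. Each camera call takes 0.05 s, during which the arm holds its last target.

## Working session

There is one attempt and no reset: what is moved stays moved. The work goes in short steps, Python scripts to look and compute and a tool call to move; the robot and the scene stay as the last step left them, time stands still between calls to the robot, and variables do not carry over. Pictures are saved under pics/ and viewed, and the job is handed in when it is done.

Besides the shell and the picture viewer there is one more tool, called after "Request:" as name([rows], argument=value, ...), one row to a line, values as JSON. drive_tool: Moves the arm, as the interface text tells. Its arguments: {"type":"object","properties":{"deltas":{"type":"array","items":{"type":"array"}},"claw":{"type":"number"}},"required":["deltas"]}

```bash
ls; mkdir -p pics; python3 - <<'E'
from station import sensors, optics, manip
import cv2,numpy as np
s=sensors.sense();print(s['time_s'],s['tool_pos'],np.round(s['eef_rot'],4).tolist(),s['force'],s['grip_width'],manip.tcp_to_tips)
for n in('top','side'):
    c=optics.capture(n);cv2.imwrite(f'pics/{n}0.png',c['img'][:,:,::-1]);np.savez(f'{n}0.npz',**c)
    print(n,c['fx'],c['fy'],c['cx'],c['cy'],c['dist'],c['eye'],np.round(c['orientation'],4).tolist())
E
```

```text
pics
0.0 [0.21222963 0.61383378 0.25220254] [[-0.0006, 0.3267, 0.9451], [-0.0019, 0.9451, -0.3267], [-1.0, -0.0019, 0.0001]] [-0.30634395  0.62736998  0.03174608] 0.9981283680675264 0.022
top 396.8701456349606 396.8701456349606 262.33772767869584 187.60720362633654 [0.01852798 0.         0.         0.         0.        ] [ 0.34788798 -0.04130679  1.2829231 ] [[0.0428, -0.9757, 0.2147], [-0.9991, -0.0424, 0.0066], [0.0027, -0.2148, -0.9767]]
side 407.3239906875641 407.3239906875641 254.86753440473035 199.91781373065896 [-0.12180852  0.          0.          0.          0.        ] [ 0.30267074 -1.05856058  0.53160278] [[0.963, -0.0914, 0.2537], [-0.2696, -0.3335, 0.9034], [0.002, -0.9383, -0.3458]]
```

View pics/top0.png

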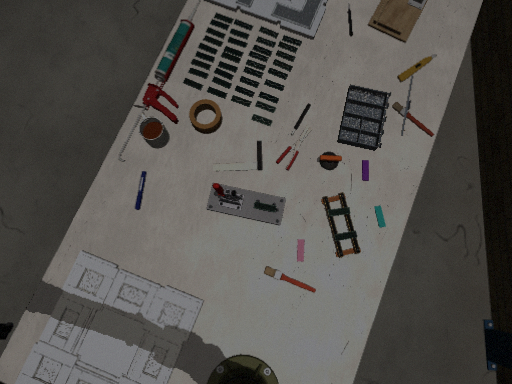

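View pics/side0.png

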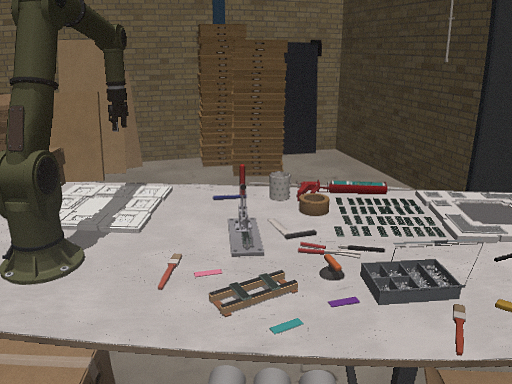

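The top view shows the jig near (245,203) and the rack near (340,225). Pink (300,250), purple (365,170) and turquoise (380,216) are look-alikes lying on the table. The side view shows the clamp upright at (243,180). I'll enlarge both areas.

```bash
python3 - <<'E'
import cv2,numpy as np
t=np.load('top0.npz')['img'][:,:,::-1];s=np.load('side0.npz')['img'][:,:,::-1]
a=cv2.resize(t[175:265,200:370],None,fx=4.6,fy=4.6,interpolation=cv2.INTER_CUBIC)
a=np.clip(a.astype(float)*1.6,0,255).astype('uint8')
cv2.imwrite('pics/top0c.png',a)
b=cv2.resize(s[155:320,195:310],None,fx=3.6,fy=3.6,interpolation=cv2.INTER_CUBIC)
b=np.clip(b.astype(float)*1.6,0,255).astype('uint8')
cv2.imwrite('pics/side0c.png',b)
E
```

```text
(no output)
```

View pics/top0c.png

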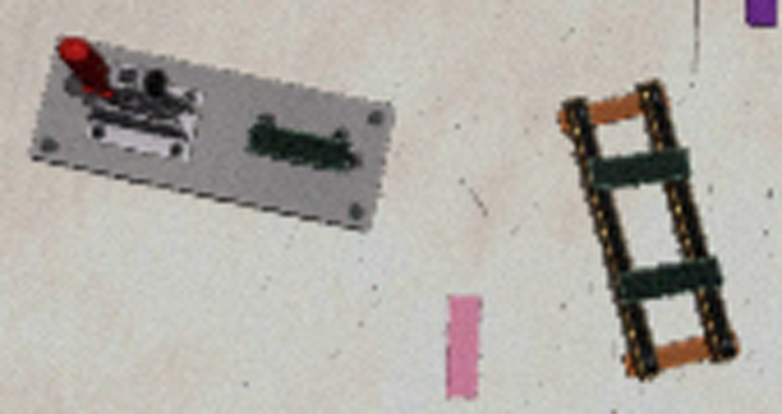

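View pics/side0c.png

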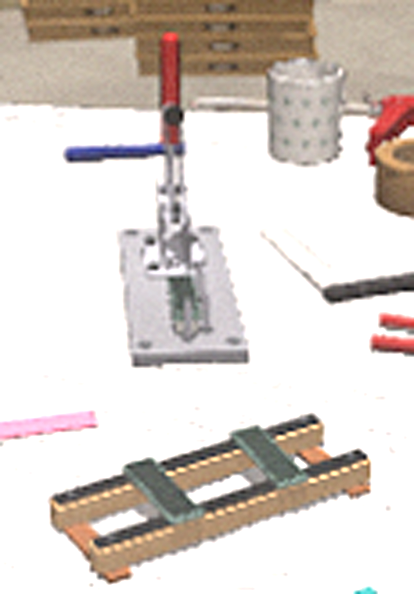

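The rack holds the two dark-green strips: crop (640,168) and (670,278) in the top view, raised on the battens. The pink, purple and turquoise pieces lie flat on the table, so I leave them. The jig has the dark pile, and the clamp is open with its black pad standing out near the bar's top. Next I measure.

```bash
cat > h.py <<'E'
import cv2,numpy as np
def rays(c,px):
    K=np.array([[c['fx'],0,c['cx']],[0,c['fy'],c['cy']],[0,0,1]],float)
    u=cv2.undistortPoints(np.asarray(px,float).reshape(-1,1,2),K,np.asarray(c['dist'],float)).reshape(-1,2)
    return np.c_[u,np.ones(len(u))]@np.asarray(c['orientation']).T
def plane(c,px,z):
    d=rays(c,px);e=np.asarray(c['eye']);return e+d*((z-e[2])/d[:,2])[:,None]
def proj(c,P):
    K=np.array([[c['fx'],0,c['cx']],[0,c['fy'],c['cy']],[0,0,1]],float);R=np.asarray(c['orientation'])
    p=(np.asarray(P)-np.asarray(c['eye']))@R
    return cv2.projectPoints(p.reshape(-1,1,3),np.zeros(3),np.zeros(3),K,np.asarray(c['dist'],float))[0].reshape(-1,2)
def cloud(c):
    v,u=np.mgrid[:384,:512];d=rays(c,np.c_[u.ravel(),v.ravel()])
    return (np.asarray(c['eye'])+d*c['z_map'].reshape(-1,1)).reshape(384,512,3)
def rect(P):
    # min-area rect in mm on world xy -> centre(m), size(mm), angle of long axis
    (c,s,a)=cv2.minAreaRect((P[:,:2]*1000).astype(np.float32))
    if s[0]<s[1]: a+=90;s=s[::-1]
    return np.array(c)/1000,np.round(s,1),(a+90)%180-90
E
python3 - <<'E'
from h import *
for n in('top','side'):
    c=dict(np.load(n+'0.npz'));hsv=cv2.cvtColor(c['img'],cv2.COLOR_RGB2HSV);X=cloud(c)
    reg=(X[...,0]>.3)&(X[...,0]<.9)&(X[...,1]>-.4)&(X[...,1]<.3)
    g=(hsv[...,1]<40)&(hsv[...,2]>70)&(hsv[...,2]<170)&reg
    print(n)
    for name,m,z in (('gray',g,.015),):
        m=cv2.morphologyEx(m.astype('uint8'),cv2.MORPH_OPEN,np.ones((2,2)))
        k,l,st,ce=cv2.connectedComponentsWithStats(m)
        for i in range(1,k):
            if st[i,4]>300:
                ys,xs=np.nonzero(l==i);print(name,st[i],rect(plane(c,np.c_[xs,ys],z)),'depth z med',np.median(X[...,2][l==i]))
    # sample strip colours
    P={'top':[(339,211),(345,235),(265,206)],'side':[(240,290),(270,272),(246,240)]}[n]
    for p in P: print(p,c['img'][p[1],p[0]],hsv[p[1],p[0]],X[p[1],p[0]].round(4))
E
```

```text
top
gray [  151   108   227   189 33019] (array([ 0.59471863, -0.05089978]), array([698.1, 594.6]), -89.94127457588911) depth z med 0.00276260901667702
(339, 211) [15 23 20] [79 89 23] [ 0.5573 -0.2801  0.0321]
(345, 235) [13 21 17] [75 97 21] [ 0.4823 -0.2999  0.0278]
(265, 206) [19 23 22] [83 44 23] [ 0.5628 -0.0439  0.034 ]
side
gray [ 228  199   37   60 1260] (array([0.58722076, 0.09191866]), array([453.9,  95.2]), 79.8848648071289) depth z med 0.017572767443363113
gray [ 168  361  169   23 2717] (array([ 0.44324994, -0.53518188]), array([286.3,  55.3]), -15.484169006347656) depth z med -0.5967870184606239
(240, 290) [61 67 62] [65 23 67] [ 0.4819 -0.299   0.0295]
(270, 272) [187 180 177] [  9  14 187] [ 0.5843 -0.1991  0.0035]
(246, 240) [93 91 94] [140   8  94] [ 0.5528 -0.0785  0.0415]
```

```bash
python3 - <<'E'
from h import *
c=dict(np.load('top0.npz'));hsv=cv2.cvtColor(c['img'],cv2.COLOR_RGB2HSV)
print(c['img'][192:230,240].tolist());
X=cloud(c);print((X[192:230,240,2]*1000).round(1).tolist())
print(c['img'][190:260,346,1].tolist());print((X[190:260,346,2]*1000).round(0).tolist())
c=dict(np.load('side0.npz'));print(c['img'][250,220:275].tolist())
E
```

```text
[[84, 81, 81], [84, 84, 84], [93, 90, 93], [47, 46, 46], [63, 61, 63], [38, 38, 37], [26, 28, 27], [76, 73, 77], [107, 103, 105], [111, 110, 113], [118, 111, 116], [95, 94, 95], [50, 49, 53], [51, 51, 52], [104, 101, 105], [108, 107, 108], [113, 111, 114], [114, 112, 115], [90, 88, 88], [82, 79, 83], [84, 83, 82], [82, 82, 83], [86, 83, 86], [90, 90, 89], [49, 45, 45], [122, 120, 114], [127, 125, 120], [125, 124, 118], [122, 121, 117], [122, 125, 120], [128, 127, 123], [124, 126, 120], [124, 127, 119], [125, 125, 120], [127, 127, 120], [126, 126, 124], [124, 125, 121], [123, 122, 120]]
[16.1, 8.3, 17.1, 23.3, 74.4, 48.1, 34.4, 17.9, 16.7, 17.1, 16.7, 48.8, 42.4, 23.6, 20.8, 1282.9, 18.8, 18.1, 21.8, 20.7, 18.0, 17.0, 13.4, 15.5, 12.9, 0.6, -0.1, 5.7, 4.2, 0.3, 2.2, 2.0, 0.1, 3.8, 0.8, 1.1, 3.2, 5.8]
[124, 127, 128, 124, 125, 126, 126, 124, 125, 124, 123, 108, 83, 71, 55, 33, 22, 33, 23, 22, 26, 23, 22, 38, 21, 18, 39, 51, 30, 15, 29, 34, 38, 59, 62, 61, 115, 122, 128, 120, 124, 127, 65, 24, 16, 19, 19, 23, 26, 91, 120, 126, 125, 130, 127, 123, 127, 126, 126, 71, 51, 53, 47, 49, 69, 1
[... 627 characters left out ...]
 [108, 106, 109], [84, 83, 86], [92, 90, 91], [88, 89, 90], [120, 117, 119], [136, 130, 132], [129, 128, 129], [130, 125, 128], [133, 128, 131], [135, 130, 133], [133, 132, 131], [133, 130, 131], [131, 126, 130], [129, 123, 128], [116, 114, 117], [130, 126, 129], [136, 134, 135], [135, 131, 135], [136, 131, 135], [132, 128, 132], [136, 132, 134], [135, 131, 131], [136, 133, 135], [134, 130, 132], [127, 126, 128], [117, 113, 119], [100, 96, 97], [90, 89, 90], [112, 107, 111], [133, 129, 133], [133, 129, 133], [172, 166, 164], [183, 175, 171], [185, 179, 176], [178, 170, 167], [183, 178, 173], [184, 176, 175], [184, 179, 175], [182, 177, 173], [184, 177, 174], [184, 175, 172], [187, 181, 177]]
```

```bash
python3 - <<'E'
from h import *
t=np.load('top0.npz')['img'][:,:,::-1];s=np.load('side0.npz')['img'][:,:,::-1]
a=cv2.resize(t[194:220,246:288],None,fx=14,fy=14,interpolation=cv2.INTER_NEAREST)
b=cv2.resize(s[222:262,225:267],None,fx=14,fy=14,interpolation=cv2.INTER_NEAREST)
b=cv2.resize(b,(a.shape[1],560))
o=np.vstack([a,np.zeros((0,a.shape[1],3),'uint8')])
cv2.imwrite('pics/pile_t.png',np.clip(o*1.8,0,255));cv2.imwrite('pics/pile_s.png',np.clip(b*1.6,0,255))
E
```

```text
[ WARN:0@0.067] global loadsave.cpp:1063 imwrite_ Unsupported depth image for selected encoder is fallbacked to CV_8U.
```

View pics/pile_t.png

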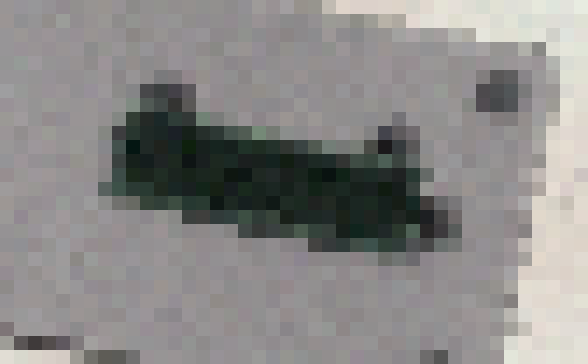

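View pics/pile_s.png

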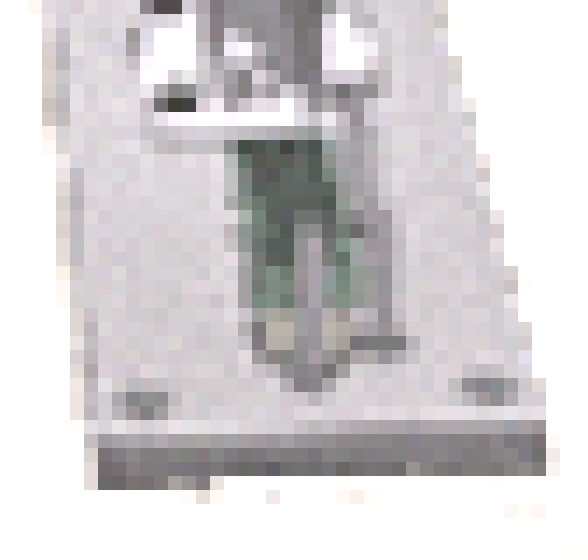

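```bash
python3 - <<'E'
from h import *
c=dict(np.load('top0.npz'));I=c['img'].astype(float)
ch=I[...,1]-I[...,0]
m=((ch>3)&(I[...,1]<60)).astype('uint8')
roi=np.zeros_like(m);roi[190:262,245:362]=1
m=m*roi
m=cv2.morphologyEx(m,cv2.MORPH_CLOSE,np.ones((3,3)))
k,l,st,ce=cv2.connectedComponentsWithStats(m)
for i in range(1,k):
    if st[i,4]>60:
        ys,xs=np.nonzero(l==i)
        # pixel corners-> true extent
        z=.035 if xs.mean()<300 else .029
        P=plane(c,np.c_[xs,ys],z)[:,:2]
        mu=P.mean(0);w,v=np.linalg.eigh(np.cov((P-mu).T));d=v[:,1];d=d*np.sign(d[1])
        print(st[i],mu.round(4),'PCA len,wid',(np.sqrt(12*w)[::-1]*1000).round(1),'yaw of long axis from +y(ccw)',np.degrees(np.arctan2(-d[0],d[1])).round(2),rect(P))
v=np.zeros((72,117,3),'uint8')
cv2.imwrite('pics/mask.png',cv2.resize(np.hstack([m[185:265,240:365]*255]),None,fx=6,fy=6,interpolation=0))
# plate edges
E
```

```text
[253 201  23  11 149] [ 0.5608 -0.0423] PCA len,wid [70.1 22.1] yaw of long axis from +y(ccw) -9.51 (array([ 0.56082855, -0.0423073 ]), array([70.3, 23.8]), 79.04076385498047)
[328 207  22  11 138] [ 0.5566 -0.2791] PCA len,wid [69.8 21.4] yaw of long axis from +y(ccw) 10.38 (array([ 0.55773401, -0.27909729]), array([67.2, 26.3]), -75.60541534423828)
[335 231  22  10 143] [ 0.4808 -0.3002] PCA len,wid [68.7 21. ] yaw of long axis from +y(ccw) 12.46 (array([ 0.48141251, -0.30047098]), array([68.3, 22.9]), -79.40605926513672)
```

View pics/mask.png

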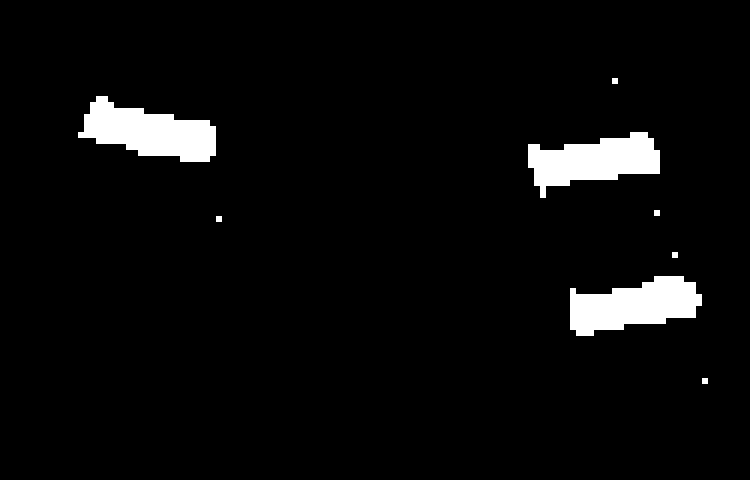

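```bash
python3 - <<'E'
from h import *
c=dict(np.load('top0.npz'));G=c['img'].astype(float).sum(2)/3
# plate edges: profile search along image columns/rows, half-level table(123)/plate(85..110)
def edge(pts0,pts1,dirn,n=40,half=5,z=.015,dark=None):
    out=[]
    p0=np.array(pts0,float);p1=np.array(pts1,float);d=np.array(dirn,float)
    for s in np.linspace(.08,.92,n):
        p=p0+s*(p1-p0);t=np.arange(-half,half+.01,.25)
        q=(p+t[:,None]*d).astype(np.float32)
        v=cv2.remap(G.astype(np.float32),q[:,0].reshape(1,-1),q[:,1].reshape(1,-1),cv2.INTER_LINEAR)[0]
        i=np.nonzero((v[:-1]<105)&(v[1:]>=105))[0]   # going outward
        if len(i): out.append(q[i[-1]])
    return np.array(out)
# corners in crop coords/4.6 + (200,175)
C=lambda x,y:(200+x/4.6,175+y/4.6)
A,B,D,E=C(60,36),C(394,105),C(372,230),C(33,158) # left-top,right-top,right-bot,left-bot
def fit(P,z):
    W=plane(c,P,z)[:,:2]
    for _ in range(4):
        vx,vy,x0,y0=cv2.fitLine(W.astype(np.float32),cv2.DIST_HUBER,0,1e-6,1e-6).ravel()
        r=np.abs((W-[x0,y0])@np.array([-vy,vx]));W=W[r<max(2.0*np.median(r),.0015)]
    return (x0,y0),(vx,vy),len(W),np.median(r)
L={}
for nm,a,b,d,z in (('far(+x)',A,B,(0,-1),.015),('near(-x)',E,D,(0,1),0.0),('right(-y)',B,D,(1,0),.015),('left(+y)',A,E,(-1,0),.015)):
    o,v,n,r=fit(edge(a,b,d),z);L[nm]=(np.array(o),np.array(v))
    ang=np.degrees(np.arctan2(-v[0],v[1])) if abs(v[1])>abs(v[0]) else np.degrees(np.arctan2(v[1],v[0]))
    print(nm,np.round(o,4),'yaw',round((ang+90)%180-90,2),n,round(r*1000,2))
yw=np.radians(-10)
for yw in np.radians([-8.5,-9.5,-10.5,-11.5]):
    ex=np.array([np.cos(yw),np.sin(yw)]);ey=np.array([-np.sin(yw),np.cos(yw)]);n=np.array([.5608,-.0423])
    print(np.degrees(yw),{k:np.round(((o-n)@ex*1000,(o-n)@ey*1000),1).tolist() for k,(o,v) in L.items()})
E
```

```text
far(+x) [0.6176 0.0094] yaw -9.89 40 0.46
near(-x) [0.5294 0.0394] yaw -9.63 36 0.12
right(-y) [ 0.5433 -0.1014] yaw -10.4 38 0.48
left(+y) [0.593  0.1406] yaw -9.92 39 0.47
-8.5 {'far(+x)': [48.5, 59.6], 'near(-x)': [-43.2, 76.1], 'right(-y)': [-8.5, -61.1], 'left(+y)': [4.8, 185.6]}
-9.5 {'far(+x)': [47.5, 60.4], 'near(-x)': [-44.5, 75.4], 'right(-y)': [-7.5, -61.2], 'left(+y)': [1.6, 185.7]}
-10.5 {'far(+x)': [46.4, 61.2], 'near(-x)': [-45.8, 74.6], 'right(-y)': [-6.4, -61.3], 'left(+y)': [-1.7, 185.7]}
-11.5 {'far(+x)': [45.3, 62.0], 'near(-x)': [-47.1, 73.8], 'right(-y)': [-5.3, -61.4], 'left(+y)': [-4.9, 185.6]}
```

```bash
python3 - <<'E'
from h import *
c=dict(np.load('side0.npz'))
# projections of the top-view estimates into side image
P=[[.5566,-.2791,.029],[.4808,-.3002,.029],[.5608,-.0423,.035]]
print(proj(c,P).round(1))
def yawpts(ctr,yaw,z,L=.07,W=.022):
    y=np.radians(yaw);ex=np.array([np.cos(y),np.sin(y)]);ey=np.array([-np.sin(y),np.cos(y)])
    return [np.r_[np.array(ctr)+sx*W/2*ex+sy*L/2*ey,z] for sx,sy in((1,1),(1,-1),(-1,-1),(-1,1))]
for n in('side','top'):
    c=dict(np.load(n+'0.npz'));im=np.clip(c['img'][:,:,::-1]*1.6,0,255).astype('uint8')
    x0,y0,w,h=((195,195,115,130) if n=='side' else (225,190,150,75));f=5
    if n=='side': f=4.6
    big=cv2.resize(im[y0:y0+h,x0:x0+w],None,fx=f,fy=f,interpolation=cv2.INTER_NEAREST)
    for ctr,yw,z in (((.5566,-.2791),11.4,.029),((.4808,-.3002),11.4,.029),((.5608,-.0423),-9.8,.035)):
        q=((proj(c,yawpts(ctr,yw,z))-[x0,y0]+.5)*f).astype(int)
        cv2.polylines(big,[q],True,(0,0,255),1)
    cv2.imwrite(f'pics/ov_{n}.png',big)
E
```

```text
[[269.2 281. ]
 [239.7 290.5]
 [245.6 236.4]]
```

View pics/ov_side.png

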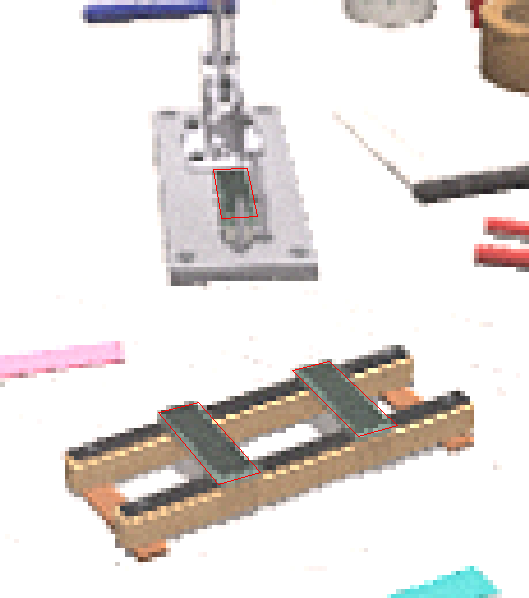

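View pics/ov_top.png

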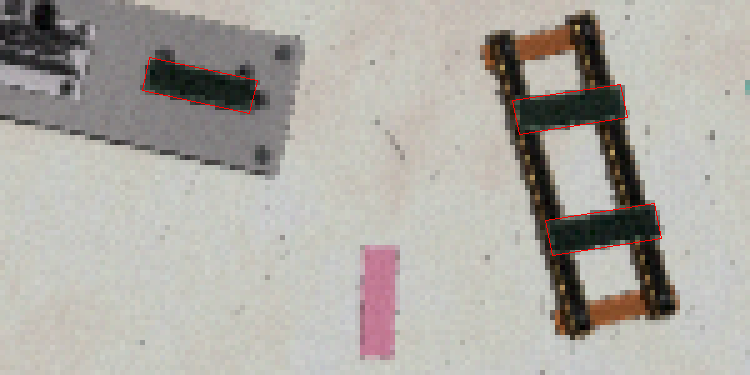

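Plan: turn the jaws to the strip direction, swing over, and check the tip offset by a light touch on a bare patch of table near (0.555,-0.18). Yaws are strips +11.4° and jig −9.9°.

Request:
drive_tool([
  [[0, 0, 0], 0.1154],
  [[0, 0, 0], 0.1154],
  [[0, 0, 0], 0.1154],
  [[0, 0, 0], 0.1154],
  [[0, 0, 0], 0.1154],
  [[0, 0, 0], 0.1154],
  [[0, 0, 0], 0.1154],
  [[0, 0, 0], 0.1154],
  [[0, 0, 0], 0.1154],
], claw=0.27)

```text
time_s: 0.85
tool_pos: [0.2122, 0.6141, 0.2527]
eef_rot: [[-0.0, 0.981, 0.193], [-0.001, 0.193, -0.981], [-1.0, -0.001, 0.001]]
force: [-0.1, 0.3, 0.2]
grip_width: 0.268
```

Request:
drive_tool([
  [[0, 0.0146, 0.0329], 0],
  [[0, 0.0146, 0.0329], 0],
  [[0, 0.0146, 0.0329], 0],
  [[0, 0.0146, 0.0329], 0],
  [[0, 0.0146, 0.0329], 0],
  [[0, 0.0146, 0.0329], 0],
  [[0, 0.0146, 0.0329], 0],
  [[0, 0.0146, 0.0329], 0],
  [[0, 0.0146, 0.0329], 0],
  [[0, 0.0146, 0.0329], 0],
])

```text
time_s: 1.68
tool_pos: [0.4212, 0.319, 0.2531]
eef_rot: [[-0.0, 0.98, 0.198], [-0.0, 0.198, -0.98], [-1.0, -0.0, 0.0]]
force: [1.0, 1.1, 0.3]
grip_width: 0.272
```

Request:
drive_tool([
  [[0, 0.0031, 0.035], 0],
  [[0, 0.0031, 0.035], 0],
  [[0, 0.0031, 0.035], 0],
  [[0, 0.0031, 0.035], 0],
  [[0, 0.0031, 0.035], 0],
  [[0, 0.0031, 0.035], 0],
  [[0, 0.0031, 0.035], 0],
  [[0, 0.0031, 0.035], 0],
])

```text
time_s: 2.35
tool_pos: [0.5003, 0.0495, 0.2531]
eef_rot: [[-0.0, 0.98, 0.198], [0.0, 0.198, -0.98], [-1.0, -0.0, -0.0]]
force: [2.1, -0.2, 1.0]
grip_width: 0.272
```

Request:
drive_tool([
  [[0, 0.0012, 0.0338], 0],
  [[0, 0.0012, 0.0338], 0],
  [[0, 0.0012, 0.0338], 0],
  [[0, 0.0012, 0.0338], 0],
  [[0, 0.0012, 0.0338], 0],
  [[0, 0.0012, 0.0338], 0],
  [[0, 0.0012, 0.0338], 0],
  [[0, 0, 0], 0],
])

```text
time_s: 3.02
tool_pos: [0.5545, -0.1873, 0.2532]
eef_rot: [[-0.0, 0.982, 0.189], [-0.006, 0.189, -0.982], [-1.0, -0.001, 0.006]]
force: [-2.2, 0.0, 0.5]
grip_width: 0.272
```

Request:
drive_tool([
  [[0.037, 0, 0], 0],
  [[0.037, 0, 0], 0],
  [[0.037, 0, 0], 0],
  [[0.037, 0, 0], 0],
  [[0.037, 0, 0], 0],
  [[0.037, 0, 0], 0],
  [[0.002, 0, 0], 0],
  [[0.001, 0, 0], 0],
  [[0.001, 0, 0], 0],
  [[0, 0, 0], 0],
])

```text
time_s: 3.85
tool_pos: [0.5568, -0.1793, 0.0294]
eef_rot: [[0.003, 0.98, 0.198], [-0.0, 0.198, -0.98], [-1.0, 0.003, 0.001]]
force: [-0.7, 0.1, 0.8]
grip_width: 0.268
```

Request:
drive_tool([
  [[0.0015, 0, 0], 0],
  [[0.0015, 0, 0], 0],
  [[0, 0, 0], 0],
])

```text
time_s: 4.1
tool_pos: [0.556, -0.1789, 0.0251]
eef_rot: [[0.001, 0.98, 0.198], [0.0, 0.198, -0.98], [-1.0, 0.001, -0.0]]
force: [0.8, 0.1, -0.4]
grip_width: 0.269
```

Request:
drive_tool([
  [[0.001, 0, 0], 0],
  [[0.001, 0, 0], 0],
  [[0, 0, 0], 0],
])

```text
time_s: 4.35
tool_pos: [0.5554, -0.1789, 0.0222]
eef_rot: [[-0.0, 0.98, 0.198], [0.0, 0.198, -0.98], [-1.0, -0.0, -0.0]]
force: [0.1, 0.1, -0.3]
grip_width: 0.268
```

Request:
drive_tool([
  [[0.001, 0, 0], 0],
  [[0, 0, 0], 0],
])

```text
time_s: 4.52
tool_pos: [0.5555, -0.1789, 0.0221]
eef_rot: [[-0.0, 0.98, 0.198], [0.001, 0.198, -0.98], [-1.0, -0.0, -0.001]]
force: [-2.7, 1.2, 7.2]
grip_width: 0.272
```

Request:
drive_tool([
  [[0.001, 0, 0], 0],
  [[0, 0, 0], 0],
])

```text
time_s: 4.68
tool_pos: [0.5555, -0.1789, 0.0221]
eef_rot: [[-0.0, 0.98, 0.198], [0.002, 0.198, -0.98], [-1.0, -0.0, -0.002]]
force: [-6.0, 2.0, 14.5]
grip_width: 0.271
```

The tips touch the table at TCP z = 22.1 mm, so the tip offset is 22 mm. Next is the nearer rack strip.

Request:
drive_tool([
  [[-0.02, 0, 0], 0],
  [[-0.02, 0, 0], 0],
  [[-0.02, 0, 0], 0],
  [[0, -0.0194, 0.0208], 0],
  [[0, -0.0194, 0.0208], 0],
  [[0, -0.0194, 0.0208], 0],
  [[0, -0.0194, 0.0208], 0],
  [[0, -0.0194, 0.0208], 0],
  [[0, 0, 0], 0],
  [[0, 0, 0], 0],
], claw=0.5)

```text
time_s: 5.52
tool_pos: [0.4796, -0.3022, 0.0805]
eef_rot: [[0.0, 0.981, 0.194], [-0.0, 0.194, -0.981], [-1.0, -0.0, 0.0]]
force: [0.4, 0.7, -0.0]
grip_width: 0.502
```

```bash
cat > look.py <<'E'
import sys
from h import *
from station import sensors,optics
def look(n,tag,box,f):
    c=optics.capture(n);np.savez(f'{n}{tag}.npz',**c)
    x0,y0,w,h=box
    im=np.clip(c['img'][y0:y0+h,x0:x0+w,::-1]*1.6,0,255).astype('uint8')
    cv2.imwrite(f'pics/{n}{tag}.png',cv2.resize(im,None,fx=f,fy=f,interpolation=cv2.INTER_CUBIC));return c
E
python3 - <<'E'
from look import *
look('side','1',(190,200,130,120),5);look('top','1',(300,180,70,90),6)
s=sensors.sense();print(s['tool_pos'],s['force'],s['q'])
E
```

```text
[ 0.48152649 -0.29944019  0.08019131] [-0.70735106  0.43185355  0.14006043] [ -8.18922853  21.28388714  44.26293114 107.36040521 -17.3805276
  58.27357557  54.85581039]
```

View pics/side1.png

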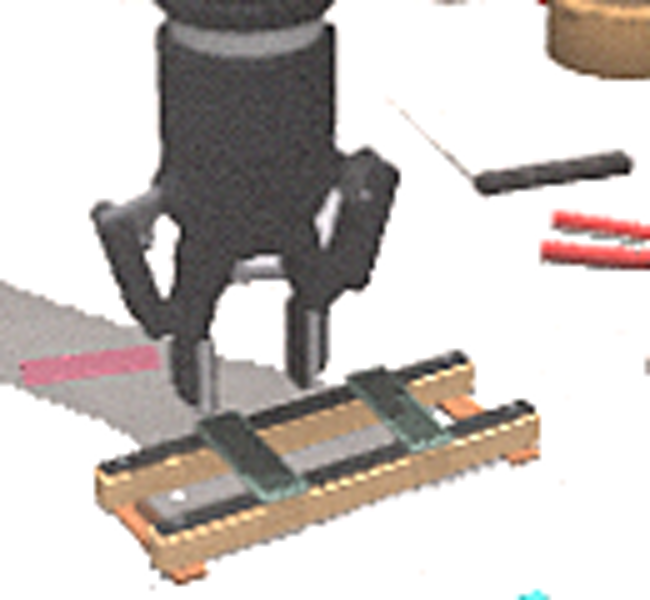

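View pics/top1.png

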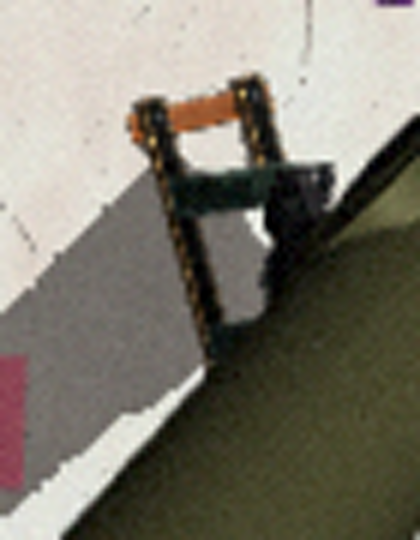

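```bash
python3 - <<'E'
from h import *
c=dict(np.load('side1.npz'))
s=21.25/1000;y=np.radians(11.4)
for w in(-s,s):
  for dz in (.0565,.0585,.0605):
    for o in (-.011,.011):
        p=[.4815+w*np.cos(y)+o*np.sin(y),-.2994+w*np.sin(y)-o*np.cos(y),dz]
        print(w,dz,o,((proj(c,[p])[0]-[190,200]+.5)*5).round(0))
E
```

```text
-0.02125 0.0565 -0.011 [197. 401.]
-0.02125 0.0565 0.011 [218. 424.]
-0.02125 0.0585 -0.011 [197. 397.]
-0.02125 0.0585 0.011 [217. 421.]
-0.02125 0.0605 -0.011 [197. 393.]
-0.02125 0.0605 0.011 [217. 417.]
0.02125 0.0565 -0.011 [284. 378.]
0.02125 0.0565 0.011 [305. 401.]
0.02125 0.0585 -0.011 [284. 375.]
0.02125 0.0585 0.011 [305. 397.]
0.02125 0.0605 -0.011 [283. 371.]
0.02125 0.0605 0.011 [305. 394.]
```

The side view shows the jaws straddling the nearer strip, with pads at (205,400) and (305,380) and the strip between (200,425) and (305,490). Lower and grip.

Request:
drive_tool([
  [[0.008, 0, 0], 0],
  [[0.008, 0, 0], 0],
  [[0.008, 0, 0], 0],
  [[0.006, 0, 0], 0],
  [[0.0024, 0, 0], 0],
  [[0, 0, 0], 0],
])

```text
time_s: 6.12
tool_pos: [0.4805, -0.2996, 0.0467]
eef_rot: [[-0.002, 0.98, 0.198], [0.001, 0.198, -0.98], [-1.0, -0.002, -0.001]]
force: [-0.5, -0.0, -0.0]
grip_width: 0.504
```

Request:
drive_tool([
  [[0, 0, 0], 0],
  [[0, 0, 0], 0],
  [[0, 0, 0], 0],
  [[0, 0, 0], 0],
  [[0, 0, 0], 0],
  [[0, 0, 0], 0],
], claw=0.15)

```text
time_s: 6.62
tool_pos: [0.4814, -0.3005, 0.0484]
eef_rot: [[0.001, 0.98, 0.198], [-0.0, 0.198, -0.98], [-1.0, 0.001, 0.001]]
force: [0.1, -1.3, 3.7]
grip_width: 0.214
```

```bash
python3 - <<'E'
from look import *
s=sensors.sense();print(s['tool_pos'],s['force'],s['moment'],s['grip_width'])
look('side','2',(200,240,100,85),7)
s=sensors.sense();print(s['tool_pos'],s['force'],s['moment'],s['grip_width'])
E
```

```text
[ 0.48138264 -0.30046563  0.04839003] [ 0.10682643 -1.28354107  3.6510442 ] [-0.05930775  0.08223544  0.00437133] 0.21405524402028708
[ 0.48142484 -0.30042589  0.0484048 ] [0.48052711 0.51539616 3.18474013] [-0.05484227  0.12043294  0.01194206] 0.21453843061810557
```

View pics/side2.png

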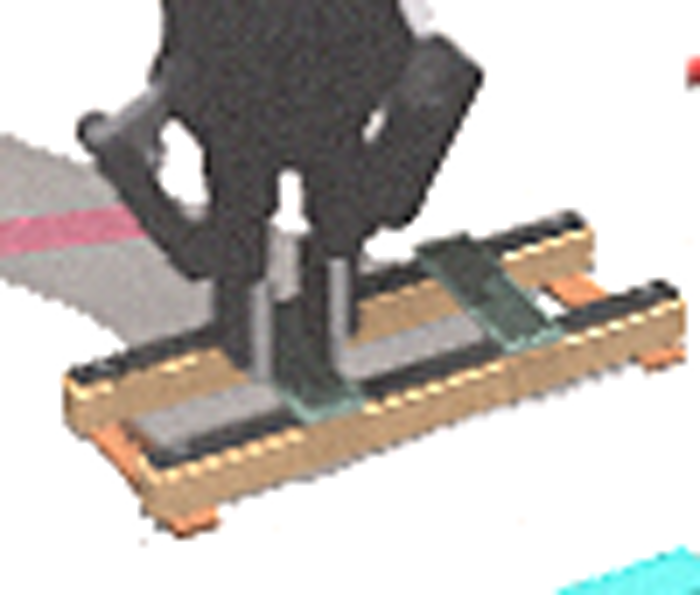

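The strip is gripped: in the side view the pads are on it at (260,330)–(335,310) and it is still on the battens. I lift slowly and locate the clamp's raised pad for clearance.

Request:
drive_tool([
  [[-0.002, 0, 0], 0],
  [[-0.004, 0, 0], 0],
  [[-0.008, 0, 0], 0],
  [[-0.014, 0, 0], 0],
  [[-0.018, 0, 0], 0],
  [[-0.018, 0, 0], 0],
  [[-0.006, 0, 0], 0],
  [[0, 0, 0], 0],
])

```text
time_s: 7.33
tool_pos: [0.4824, -0.3009, 0.1204]
eef_rot: [[0.004, 0.98, 0.198], [-0.001, 0.198, -0.98], [-1.0, 0.004, 0.002]]
force: [-0.2, -0.2, 0.0]
grip_width: 0.212
```

```bash
python3 - <<'E'
from look import *
look('side','3',(200,220,100,100),6)
c=dict(np.load('top0.npz'));d=dict(np.load('side0.npz'))
a=rays(c,[(233.7,192.4)])[0];b=rays(d,[(243,187)])[0]
A=np.c_[a,-b];t=np.linalg.lstsq(A,d['eye']-c['eye'],rcond=None)[0]
p=c['eye']+a*t[0];q=d['eye']+b*t[1];print(p,q)
n=np.array([.5608,-.0423]);ey=np.array([.172,.985]);ex=np.array([.985,-.172]);m=((p+q)/2)[:2]-n
print('pad in jig',m@ex,m@ey)
E
```

```text
[0.57864586 0.04893148 0.15200905] [0.57725671 0.04918557 0.15174587]
pad in jig 0.0011803510842162603 0.09293816877731799
```

View pics/side3.png

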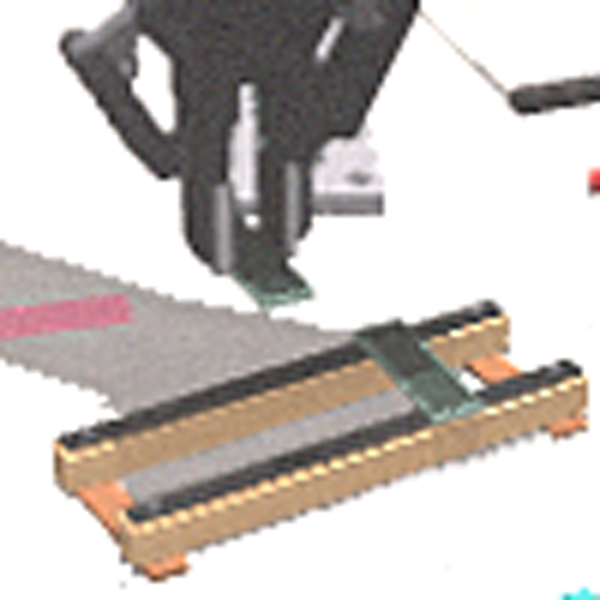

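The strip hangs level in the pads at (270,290). The clamp's raised pad is 93 mm from the nest at z = 152 mm, so it clears the body. Carry to the jig, offset 4 mm to −x and +y of the nest.

Request:
drive_tool([
  [[0, 0.0127, -0.0242], 0],
  [[0, 0.0127, -0.0242], 0],
  [[0, 0.0127, -0.0242], 0],
  [[0, 0.0127, -0.0242], 0],
  [[0, 0.0127, -0.0242], 0],
  [[0, 0.0127, -0.0242], 0],
  [[0, 0.0127, -0.0242], 0],
  [[0, 0.0127, -0.0242], 0],
  [[0, 0.0127, -0.0242], 0],
  [[0, 0.0127, -0.0242], 0],
])

```text
time_s: 8.22
tool_pos: [0.5569, -0.0363, 0.1168]
eef_rot: [[-0.002, 0.98, 0.198], [0.0, 0.198, -0.98], [-1.0, -0.002, -0.0]]
force: [0.2, -0.8, -0.9]
grip_width: 0.217
```

Request:
drive_tool([
  [[0, 0, 0], 0.093],
  [[0, 0, 0], 0.093],
  [[0, 0, 0], 0.093],
  [[0, 0, 0], 0.093],
  [[0, 0, 0], 0],
  [[0, 0, 0], 0],
])

```text
time_s: 8.72
tool_pos: [0.5569, -0.0376, 0.117]
eef_rot: [[-0.002, 0.986, -0.169], [-0.0, -0.169, -0.986], [-1.0, -0.002, 0.001]]
force: [-0.0, 0.3, -0.6]
grip_width: 0.213
```

```bash
python3 - <<'E'
from look import *
s=sensors.sense();print(s['tool_pos'],s['eef_rot'].round(4).tolist(),s['force'])
look('side','4',(205,180,80,90),6);look('top','4',(230,175,70,60),8)
E
```

```text
[ 0.55694407 -0.03764667  0.11701761] [[-0.0016, 0.9856, -0.169], [-0.0003, -0.169, -0.9856], [-1.0, -0.0016, 0.0006]] [-0.00804932  0.27982308 -0.64136098]
```

View pics/side4.png

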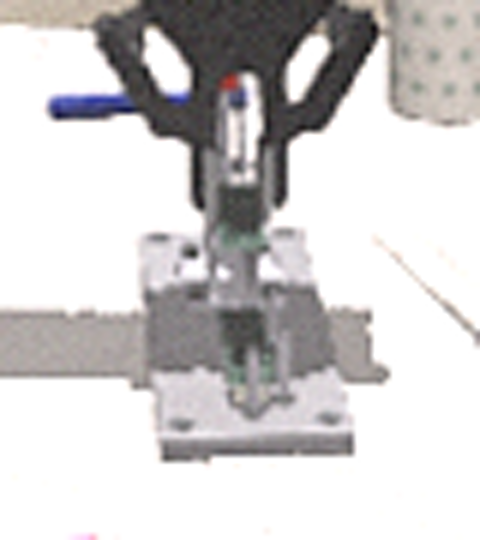

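View pics/top4.png

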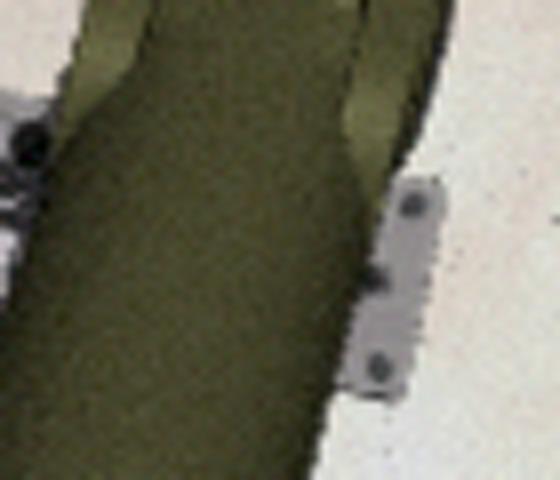

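Side view: the held strip at (240,215) hangs above the pile at (240,330), aligned in x, and the +x dowel pair is clear on the right. Lowering to about 3 mm above strip 2, still offset.

Request:
drive_tool([
  [[0.012, 0, 0], 0.003],
  [[0.012, 0, 0], 0],
  [[0.012, 0, 0], 0],
  [[0.008, 0, 0], 0],
  [[0.005, 0, 0], 0],
  [[0.003, 0, 0], 0],
  [[0, 0, 0], 0],
  [[0, 0, 0], 0],
])

```text
time_s: 9.48
tool_pos: [0.5578, -0.0379, 0.066]
eef_rot: [[0.0, 0.985, -0.175], [-0.0, -0.175, -0.985], [-1.0, 0.0, 0.0]]
force: [0.0, -0.2, -0.3]
grip_width: 0.213
```

Request:
drive_tool([
  [[0.0018, 0, 0], 0],
  [[0.0015, 0, 0], 0],
  [[0, 0, 0], 0],
  [[0, 0, 0], 0],
])

```text
time_s: 9.82
tool_pos: [0.5577, -0.0377, 0.0628]
eef_rot: [[0.0, 0.985, -0.175], [0.0, -0.175, -0.985], [-1.0, 0.0, -0.0]]
force: [0.2, 0.3, 0.3]
grip_width: 0.213
```

Request:
drive_tool([
  [[0, 0.001, 0], 0],
  [[0, 0.001, 0], 0],
  [[0, 0.001, 0], 0],
  [[0, 0, 0], 0],
])

```text
time_s: 10.15
tool_pos: [0.5609, -0.0383, 0.0628]
eef_rot: [[0.001, 0.985, -0.175], [0.0, -0.175, -0.985], [-1.0, 0.0, -0.0]]
force: [0.4, -0.5, 0.3]
grip_width: 0.213
```

Request:
drive_tool([
  [[0, 0.001, 0], 0],
  [[0, 0, 0], 0],
])

```text
time_s: 10.32
tool_pos: [0.5615, -0.0385, 0.0626]
eef_rot: [[-0.0, 0.985, -0.175], [0.0, -0.175, -0.985], [-1.0, -0.0, 0.0]]
force: [-0.2, 0.4, -0.1]
grip_width: 0.219
```

Request:
drive_tool([
  [[0, 0.001, 0], 0],
  [[0, 0, 0], 0],
])

```text
time_s: 10.48
tool_pos: [0.5618, -0.0386, 0.0624]
eef_rot: [[-0.002, 0.985, -0.175], [0.0, -0.175, -0.985], [-1.0, -0.002, -0.0]]
force: [-2.5, 0.6, 1.6]
grip_width: 0.217
```

Request:
drive_tool([
  [[0, 0.001, 0], 0],
  [[0, 0, 0], 0],
  [[0, 0, 0], 0],
])

```text
time_s: 10.73
tool_pos: [0.562, -0.0386, 0.0622]
eef_rot: [[-0.004, 0.985, -0.175], [0.001, -0.175, -0.985], [-1.0, -0.004, -0.0]]
force: [-4.8, 0.9, 2.5]
grip_width: 0.218
```

Contact with the +x dowels is at about x = 0.5617. I back off to 1 mm clearance, then probe toward the end dowel.

Request:
drive_tool([
  [[0, -0.0015, 0], 0],
  [[0, -0.0014, 0], 0],
  [[0, 0, 0.001], 0],
  [[0, 0, 0.001], 0],
  [[0, 0, 0.001], 0],
  [[0, 0, 0], 0],
  [[0, 0, 0], 0],
])

```text
time_s: 11.32
tool_pos: [0.5604, -0.0415, 0.0627]
eef_rot: [[0.001, 0.985, -0.175], [-0.0, -0.175, -0.985], [-1.0, 0.001, -0.0]]
force: [-0.4, 0.1, -0.7]
grip_width: 0.213
```

Request:
drive_tool([
  [[0, 0, 0.001], 0],
  [[0, 0, 0], 0],
  [[0, 0, 0], 0],
])

```text
time_s: 11.57
tool_pos: [0.56, -0.0423, 0.0626]
eef_rot: [[0.0, 0.985, -0.175], [-0.0, -0.175, -0.985], [-1.0, 0.0, -0.0]]
force: [0.4, 0.1, -0.2]
grip_width: 0.216
```

Request:
drive_tool([
  [[0, 0, 0.001], 0],
  [[0, 0, 0], 0],
  [[0, 0, 0], 0],
])

```text
time_s: 11.82
tool_pos: [0.5598, -0.0434, 0.0626]
eef_rot: [[0.0, 0.985, -0.175], [0.0, -0.175, -0.985], [-1.0, 0.0, -0.0]]
force: [-0.4, -0.6, -0.4]
grip_width: 0.214
```

Request:
drive_tool([
  [[0, 0, 0.001], 0],
  [[0, 0, 0], 0],
  [[0, 0, 0], 0],
])

```text
time_s: 12.07
tool_pos: [0.5597, -0.0438, 0.0626]
eef_rot: [[0.0, 0.985, -0.174], [0.001, -0.174, -0.985], [-1.0, 0.0, -0.001]]
force: [0.1, 1.5, -0.0]
grip_width: 0.214
```

Request:
drive_tool([
  [[0, 0, 0.001], 0],
  [[0, 0, 0], 0],
  [[0, 0, 0], 0],
])

```text
time_s: 12.32
tool_pos: [0.5596, -0.044, 0.0626]
eef_rot: [[0.0, 0.985, -0.174], [0.001, -0.174, -0.985], [-1.0, -0.0, -0.001]]
force: [0.8, 3.9, -0.2]
grip_width: 0.214
```

The end dowel is at contact y = −0.0437. That puts the nest at (0.5599,−0.0427) in the robot's frame, within 1 mm of the camera's (0.5608,−0.0423). Centre and set down.

Request:
drive_tool([
  [[0, 0, -0.0012], 0],
  [[0, 0, -0.0012], 0],
  [[0.001, 0, 0], 0],
  [[0.001, 0, 0], 0],
  [[0.001, 0, 0], 0],
  [[0.0005, 0, 0], 0],
  [[0, 0, 0], 0],
  [[0, 0, 0], 0],
])

```text
time_s: 12.98
tool_pos: [0.5598, -0.0431, 0.059]
eef_rot: [[-0.0, 0.985, -0.175], [-0.0, -0.175, -0.985], [-1.0, -0.0, 0.0]]
force: [-0.3, -0.3, -0.8]
grip_width: 0.209
```

Request:
drive_tool([
  [[0.0005, 0, 0], 0],
  [[0, 0, 0], 0],
  [[0, 0, 0], 0],
])

```text
time_s: 13.23
tool_pos: [0.5599, -0.043, 0.0588]
eef_rot: [[0.0, 0.985, -0.175], [-0.0, -0.175, -0.985], [-1.0, 0.0, 0.0]]
force: [-1.2, -0.5, 2.5]
grip_width: 0.213
```

Request:
drive_tool([
  [[0.0005, 0, 0], 0],
  [[0, 0, 0], 0],
  [[0, 0, 0], 0],
])

```text
time_s: 13.48
tool_pos: [0.5599, -0.043, 0.0588]
eef_rot: [[0.0, 0.985, -0.175], [0.0, -0.175, -0.985], [-1.0, -0.0, -0.0]]
force: [-2.1, -1.1, 6.2]
grip_width: 0.214
```

Request:
drive_tool([
  [[-0.0006, 0, 0], 0],
  [[0, 0, 0], 0],
])

```text
time_s: 13.65
tool_pos: [0.56, -0.0428, 0.0588]
eef_rot: [[0.001, 0.985, -0.175], [0.0, -0.175, -0.985], [-1.0, 0.0, -0.0]]
force: [-1.3, -0.2, 3.0]
grip_width: 0.215
```

Request:
drive_tool([
  [[0, 0, 0], 0],
  [[0, 0, 0], 0],
  [[0, 0, 0], 0],
  [[0, 0, 0], 0],
], claw=0.4)

```text
time_s: 13.98
tool_pos: [0.5598, -0.0428, 0.0586]
eef_rot: [[-0.0, 0.985, -0.175], [0.0, -0.175, -0.985], [-1.0, -0.0, 0.0]]
force: [0.2, 0.2, -0.3]
grip_width: 0.4
```

```bash
python3 - <<'E'
from look import *
s=sensors.sense();print(s['tool_pos'],s['force'],s['grip_width'])
look('side','5',(220,210,55,60),10)
E
```

```text
[ 0.55976968 -0.04276632  0.05855149] [ 0.20351025  0.19269212 -0.29821443] 0.40026924968079547
```

View pics/side5.png

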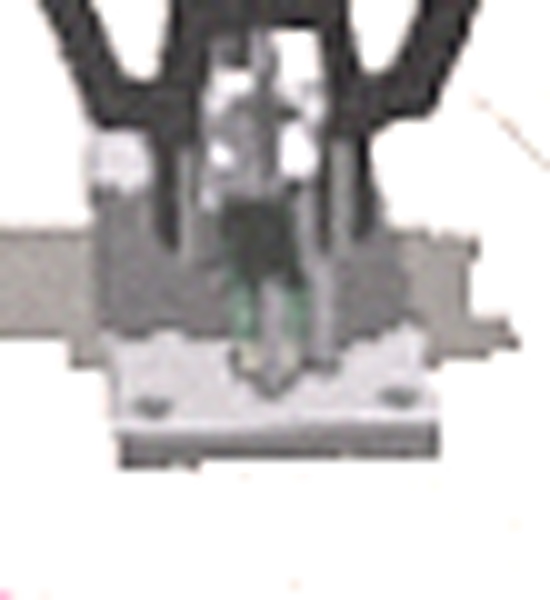

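Strip 3 lies on the pile: dark top at (260,235), green ends below, pads clear at (185,230) and (340,230). I lift away and go to the other rack strip.

Request:
drive_tool([
  [[-0.006, 0, 0], 0],
  [[-0.02, 0, 0], 0],
  [[-0.034, 0, 0], 0],
  [[0, 0.0048, 0.0292], 0],
  [[0, 0.0048, 0.0292], 0],
  [[0, 0.0048, 0.0292], 0],
  [[0, 0.0048, 0.0292], 0],
  [[0, 0.0048, 0.0292], 0],
  [[0, 0.0048, 0.0292], 0],
  [[0, 0.0048, 0.0292], 0],
  [[0, 0.0048, 0.0292], 0],
])

```text
time_s: 14.95
tool_pos: [0.5569, -0.2809, 0.1192]
eef_rot: [[0.001, 0.985, -0.174], [0.0, -0.174, -0.985], [-1.0, 0.001, -0.0]]
force: [0.5, -0.2, 1.1]
grip_width: 0.399
```

Request:
drive_tool([
  [[0, 0, 0], -0.0936],
  [[0, 0, 0], -0.0936],
  [[0, 0, 0], -0.0936],
  [[0, 0, 0], -0.0936],
  [[0.018, 0, 0], 0],
  [[0.018, 0, 0], 0],
  [[0, 0, 0], 0],
], claw=0.5)

```text
time_s: 15.53
tool_pos: [0.5549, -0.2783, 0.0799]
eef_rot: [[-0.005, 0.98, 0.198], [0.002, 0.198, -0.98], [-1.0, -0.004, -0.003]]
force: [-0.8, 1.2, -0.2]
grip_width: 0.501
```

```bash
python3 - <<'E'
from look import *
s=sensors.sense();print(s['tool_pos'],s['eef_rot'].round(3).tolist(),s['force'],s['grip_width'])
look('side','6',(200,210,110,110),6);look('top','6',(230,175,135,75),5.5)
E
```

```text
[ 0.55494168 -0.27833059  0.07990893] [[-0.005, 0.98, 0.198], [0.002, 0.198, -0.98], [-1.0, -0.004, -0.003]] [-0.81938662  1.18854846 -0.24224687] 0.5006465345556738
```

View pics/side6.png

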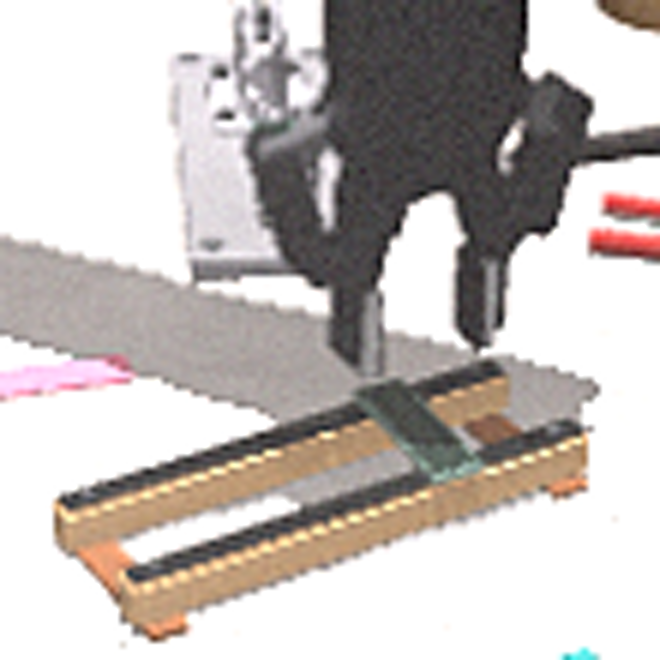

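View pics/top6.png

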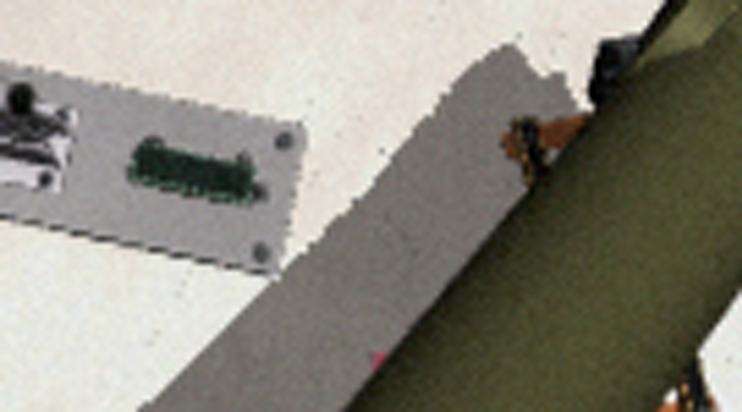

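The pads straddle the second strip: tips (370,370) and (485,345), strip at (420,430). Lower.

Request:
drive_tool([
  [[0.01, 0, 0], 0],
  [[0.01, 0, 0], 0],
  [[0.006, 0, 0], 0],
  [[0, 0, 0], 0],
  [[0, 0, 0], 0],
  [[0, 0, 0], 0],
])

```text
time_s: 16.13
tool_pos: [0.557, -0.2798, 0.0569]
eef_rot: [[0.0, 0.98, 0.197], [-0.0, 0.197, -0.98], [-1.0, 0.0, 0.0]]
force: [-0.2, -0.0, 0.2]
grip_width: 0.496
```

```bash
python3 - <<'E'
from h import *
c=dict(np.load('top6.npz'));I=c['img'].astype(float)
m=(((I[...,1]-I[...,0])>3)&(I[...,1]<60)).astype('uint8');m[:190]=0;m[225:]=0;m[:,:245]=0;m[:,285:]=0
m=cv2.morphologyEx(m,cv2.MORPH_CLOSE,np.ones((3,3)))
k,l,st,ce=cv2.connectedComponentsWithStats(m);i=1+st[1:,4].argmax()
ys,xs=np.nonzero(l==i);P=plane(c,np.c_[xs,ys],.039)[:,:2]
mu=P.mean(0);w,v=np.linalg.eigh(np.cov((P-mu).T));d=v[:,1];d=d*np.sign(d[1])
print(st[i],mu.round(4),(np.sqrt(12*w)[::-1]*1000).round(1),np.degrees(np.arctan2(-d[0],d[1])))
E
```

```text
[253 201  23  11 163] [ 0.5609 -0.042 ] [71.2 23.5] -10.008041402832728
```

Request:
drive_tool([
  [[0.005, 0, 0], 0],
  [[0.004, 0, 0], 0],
  [[0, 0, 0], 0],
])

```text
time_s: 16.38
tool_pos: [0.5564, -0.2792, 0.0469]
eef_rot: [[-0.001, 0.98, 0.198], [0.001, 0.198, -0.98], [-1.0, -0.001, -0.001]]
force: [-0.2, 0.7, -0.1]
grip_width: 0.501
```

Request:
drive_tool([
  [[0, 0, 0], 0],
  [[0, 0, 0], 0],
  [[0, 0, 0], 0],
  [[0, 0, 0], 0],
  [[0, 0, 0], 0],
  [[0, 0, 0], 0],
], claw=0.15)

```text
time_s: 16.88
tool_pos: [0.5571, -0.2797, 0.048]
eef_rot: [[0.001, 0.98, 0.197], [-0.0, 0.197, -0.98], [-1.0, 0.001, 0.0]]
force: [1.0, -0.9, 1.6]
grip_width: 0.223
```

Request:
drive_tool([
  [[-0.002, 0, 0], 0],
  [[-0.004, 0, 0], 0],
  [[-0.008, 0, 0], 0],
  [[-0.014, 0, 0], 0],
  [[-0.018, 0, 0], 0],
  [[-0.018, 0, 0], 0],
  [[-0.006, 0, 0], 0],
  [[0, 0, 0], 0],
])

```text
time_s: 17.55
tool_pos: [0.5583, -0.2804, 0.1206]
eef_rot: [[0.005, 0.98, 0.198], [-0.001, 0.198, -0.98], [-1.0, 0.004, 0.002]]
force: [-0.6, -1.1, -0.2]
grip_width: 0.221
```

```bash
python3 - <<'E'
from look import *
look('side','7',(200,200,110,110),6)
s=sensors.sense();print(s['tool_pos'],s['eef_rot'].round(3).tolist(),s['force'],s['grip_width'])
E
```

```text
[ 0.5575152  -0.2798118   0.11900092] [[0.002, 0.98, 0.198], [-0.0, 0.198, -0.98], [-1.0, 0.002, 0.001]] [ 0.95207251  0.62972194 -0.06410212] 0.22199904580269225
```

View pics/side7.png

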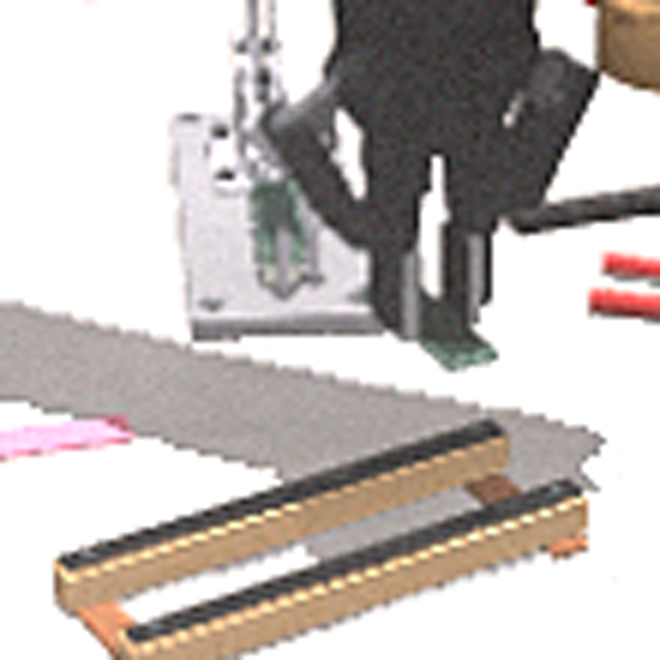

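The second strip is held level at (460,350), and the three-strip pile sits in the jig at (280,230). Carry it over.

Request:
drive_tool([
  [[0, 0.0055, -0.0261], 0],
  [[0, 0.0055, -0.0261], 0],
  [[0, 0.0055, -0.0261], 0],
  [[0, 0.0055, -0.0261], 0],
  [[0, 0.0055, -0.0261], 0],
  [[0, 0.0055, -0.0261], 0],
  [[0, 0.0055, -0.0261], 0],
  [[0, 0.0055, -0.0261], 0],
  [[0, 0.0055, -0.0261], 0],
])

```text
time_s: 18.35
tool_pos: [0.5579, -0.0381, 0.1166]
eef_rot: [[-0.002, 0.98, 0.198], [0.0, 0.198, -0.98], [-1.0, -0.002, -0.0]]
force: [0.7, -0.5, -0.2]
grip_width: 0.222
```

Request:
drive_tool([
  [[0, 0, 0], 0.0936],
  [[0, 0, 0], 0.0936],
  [[0, 0, 0], 0.0936],
  [[0, 0, 0], 0.0936],
  [[0, 0, 0], 0],
  [[0.012, 0, 0], 0],
  [[0.012, 0, 0], 0],
  [[0.008, 0, 0], 0],
  [[0.004, 0, 0], 0],
  [[0, 0, 0], 0],
  [[0, 0, 0], 0],
])

```text
time_s: 19.27
tool_pos: [0.5587, -0.0397, 0.0812]
eef_rot: [[-0.001, 0.985, -0.175], [-0.0, -0.175, -0.985], [-1.0, -0.001, 0.0]]
force: [0.8, 0.2, 0.1]
grip_width: 0.22
```

Request:
drive_tool([
  [[0.007, 0, 0], 0],
  [[0.005, 0, 0], 0],
  [[0.003, 0, 0], 0],
  [[0.0015, 0, 0], 0],
  [[0, 0, 0], 0],
  [[0, 0, 0], 0],
])

```text
time_s: 19.77
tool_pos: [0.559, -0.0395, 0.0652]
eef_rot: [[0.0, 0.985, -0.175], [0.0, -0.175, -0.985], [-1.0, 0.0, -0.0]]
force: [0.3, -0.0, 0.4]
grip_width: 0.222
```

Request:
drive_tool([
  [[0, 0.0012, 0], 0],
  [[0, 0, 0.001], 0],
  [[0, 0, 0.001], 0],
  [[0, 0, 0.001], 0],
  [[0, 0, 0], 0],
  [[0, 0, 0], 0],
])

```text
time_s: 20.27
tool_pos: [0.5596, -0.0428, 0.0653]
eef_rot: [[0.0, 0.985, -0.175], [0.0, -0.175, -0.985], [-1.0, 0.0, -0.0]]
force: [-0.0, 0.4, 0.0]
grip_width: 0.218
```

Now probe the end dowel with this strip too.

Request:
drive_tool([
  [[0, 0, 0.001], 0],
  [[0, 0, 0], 0],
  [[0, 0, 0], 0],
])

```text
time_s: 20.52
tool_pos: [0.5595, -0.0437, 0.0652]
eef_rot: [[0.0, 0.985, -0.175], [0.0, -0.175, -0.985], [-1.0, 0.0, -0.0]]
force: [0.7, -1.0, -0.9]
grip_width: 0.219
```

Request:
drive_tool([
  [[0, 0, 0.001], 0],
  [[0, 0, 0], 0],
  [[0, 0, 0], 0],
])

```text
time_s: 20.77
tool_pos: [0.5593, -0.0446, 0.0652]
eef_rot: [[0.0, 0.985, -0.175], [0.0, -0.175, -0.985], [-1.0, 0.0, -0.0]]
force: [0.1, 0.2, -1.0]
grip_width: 0.219
```

Request:
drive_tool([
  [[0, 0, 0.0006], 0],
  [[0, 0, 0], 0],
  [[0, 0, 0], 0],
])

```text
time_s: 21.02
tool_pos: [0.5593, -0.0448, 0.0653]
eef_rot: [[0.0, 0.985, -0.174], [0.001, -0.174, -0.985], [-1.0, 0.0, -0.001]]
force: [0.3, 1.3, -0.3]
grip_width: 0.218
```

Request:
drive_tool([
  [[0, 0, -0.0015], 0],
  [[0.0018, 0, 0], 0],
  [[0, 0, 0.0007], 0],
  [[0, 0, 0], 0],
  [[0, 0, 0], 0],
])

```text
time_s: 21.43
tool_pos: [0.5592, -0.0446, 0.0633]
eef_rot: [[-0.0, 0.985, -0.175], [-0.0, -0.175, -0.985], [-1.0, -0.0, 0.0]]
force: [0.4, -0.2, -0.8]
grip_width: 0.217
```

Request:
drive_tool([
  [[0, 0, 0.0008], 0],
  [[0, 0, 0], 0],
  [[0, 0, 0], 0],
])

```text
time_s: 21.68
tool_pos: [0.5592, -0.0447, 0.0634]
eef_rot: [[-0.0, 0.985, -0.174], [0.001, -0.174, -0.985], [-1.0, -0.0, -0.001]]
force: [0.1, 2.4, -0.1]
grip_width: 0.217
```

Request:
drive_tool([
  [[0, 0, 0.0006], 0],
  [[0, 0, 0], 0],
  [[0, 0, 0], 0],
])

```text
time_s: 21.93
tool_pos: [0.5591, -0.0449, 0.0634]
eef_rot: [[0.0, 0.985, -0.174], [0.001, -0.174, -0.985], [-1.0, -0.0, -0.001]]
force: [-0.0, 4.2, -0.8]
grip_width: 0.221
```

Request:
drive_tool([
  [[0, 0.0004, -0.0012], 0],
  [[0, 0, -0.001], 0],
  [[0, 0, 0], 0],
  [[0, 0, 0], 0],
  [[0, 0, 0], 0],
])

```text
time_s: 22.35
tool_pos: [0.56, -0.0445, 0.0635]
eef_rot: [[0.0, 0.985, -0.175], [-0.001, -0.175, -0.985], [-1.0, 0.001, 0.001]]
force: [0.1, 0.8, -0.1]
grip_width: 0.219
```

Request:
drive_tool([
  [[0, 0, 0], 0],
  [[0, 0, 0], 0],
  [[0, 0, 0], 0],
])

```text
time_s: 22.6
tool_pos: [0.5599, -0.044, 0.0634]
eef_rot: [[0.0, 0.985, -0.175], [-0.0, -0.175, -0.985], [-1.0, 0.0, 0.0]]
force: [-0.0, -0.7, -0.2]
grip_width: 0.215
```

Request:
drive_tool([
  [[0.0005, 0, -0.0003], 0],
  [[0.0005, 0, 0], 0],
  [[0, 0, 0], 0],
  [[0, 0, 0], 0],
])

```text
time_s: 22.93
tool_pos: [0.56, -0.0435, 0.0626]
eef_rot: [[0.0, 0.985, -0.175], [0.0, -0.175, -0.985], [-1.0, 0.0, -0.0]]
force: [-1.1, -0.3, 0.7]
grip_width: 0.219
```

Request:
drive_tool([
  [[0.0005, 0, 0], 0],
  [[0, 0, 0], 0],
  [[0, 0, 0], 0],
])

```text
time_s: 23.18
tool_pos: [0.56, -0.0434, 0.0625]
eef_rot: [[0.0, 0.985, -0.175], [0.0, -0.175, -0.985], [-1.0, 0.0, -0.0]]
force: [-2.0, -0.3, 6.0]
grip_width: 0.226
```

Request:
drive_tool([
  [[0.0005, 0, 0], 0],
  [[0, 0, 0], 0],
  [[0, 0, 0], 0],
])

```text
time_s: 23.43
tool_pos: [0.56, -0.0435, 0.0625]
eef_rot: [[-0.0, 0.985, -0.175], [0.001, -0.175, -0.985], [-1.0, -0.0, -0.001]]
force: [-2.7, -0.6, 8.8]
grip_width: 0.219
```

Request:
drive_tool([
  [[-0.0008, 0, 0], 0],
  [[0, 0, 0], 0],
])

```text
time_s: 23.6
tool_pos: [0.5602, -0.0434, 0.0625]
eef_rot: [[0.001, 0.985, -0.175], [0.0, -0.175, -0.985], [-1.0, 0.001, -0.0]]
force: [0.3, 0.4, 3.5]
grip_width: 0.218
```

Request:
drive_tool([
  [[0, 0, 0], 0],
  [[0, 0, 0], 0],
  [[0, 0, 0], 0],
  [[0, 0, 0], 0],
], claw=0.4)

```text
time_s: 23.93
tool_pos: [0.5598, -0.0434, 0.062]
eef_rot: [[-0.0, 0.985, -0.175], [-0.0, -0.175, -0.985], [-1.0, -0.0, 0.0]]
force: [-0.3, 0.1, 0.3]
grip_width: 0.397
```

Request:
drive_tool([
  [[-0.006, 0, 0], 0],
  [[-0.02, 0, 0], 0],
  [[-0.034, 0, 0], 0],
  [[0, 0, 0.03], 0],
  [[0, 0, 0.03], 0],
  [[0, 0, 0.03], 0],
  [[0, 0, 0.03], 0],
  [[0, 0, 0], 0],
])

```text
time_s: 24.6
tool_pos: [0.5369, -0.1694, 0.1234]
eef_rot: [[0.001, 0.983, -0.184], [-0.004, -0.184, -0.983], [-1.0, 0.001, 0.004]]
force: [-0.4, -1.3, 0.1]
grip_width: 0.398
```

```bash
python3 - <<'E'
from look import *
look('side','8',(215,190,70,75),8);c=look('top','8',(230,175,135,75),5.5)
I=c['img'].astype(float)
m=(((I[...,1]-I[...,0])>3)&(I[...,1]<60)).astype('uint8');m[:190]=0;m[225:]=0;m[:,:245]=0;m[:,285:]=0
m=cv2.morphologyEx(m,cv2.MORPH_CLOSE,np.ones((3,3)))
k,l,st,ce=cv2.connectedComponentsWithStats(m);i=1+st[1:,4].argmax()
ys,xs=np.nonzero(l==i);P=plane(c,np.c_[xs,ys],.043)[:,:2]
mu=P.mean(0);w,v=np.linalg.eigh(np.cov((P-mu).T));d=v[:,1];d=d*np.sign(d[1])
print(st[i],mu.round(4),(np.sqrt(12*w)[::-1]*1000).round(1),np.degrees(np.arctan2(-d[0],d[1])))
X=cloud(c);print('z',np.median(X[...,2][l==i]))
s=sensors.sense();print(s['tool_pos'],s['force'])
E
```

```text
[253 201  25  11 169] [ 0.5609 -0.0426] [72.4 24. ] -9.476127211444592
z 0.04403632190537987
[ 0.53853414 -0.16326578  0.12268983] [-0.4037133  -0.36755228  0.75052646]
```

View pics/side8.png

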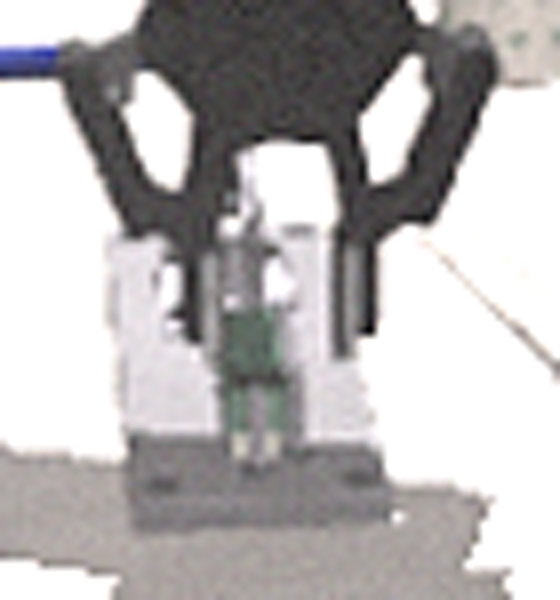

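View pics/top8.png

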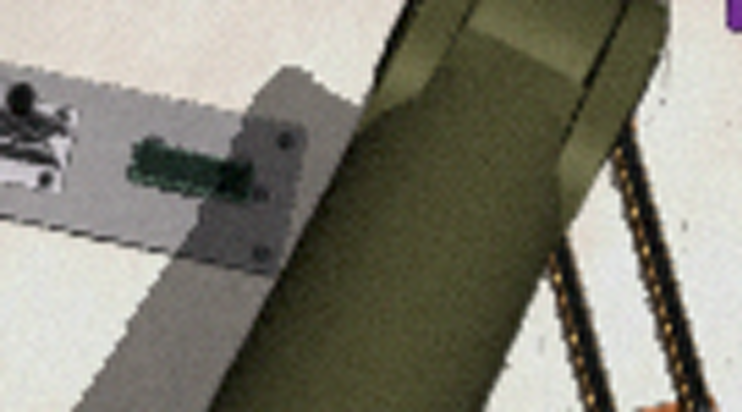

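Pile check: top centre (0.5609,−0.0426), unchanged from the two-strip pile, with height about 44 mm against 43 expected and yaw matching the jig's. The side view shows one straight column at (250,380). Next, check the handle's position by two-view triangulation.

```bash
python3 - <<'E'
from h import *
C=[]
for n,box in(('top',(205,235,180,215)),('side',(225,260,155,215))):
    c=dict(np.load(n+'0.npz'));h=cv2.cvtColor(c['img'],cv2.COLOR_RGB2HSV)
    m=(((h[...,0]<8)|(h[...,0]>172))&(h[...,1]>130)).astype('uint8');q=np.zeros_like(m);q[box[2]:box[3],box[0]:box[1]]=1;m*=q
    ys,xs=np.nonzero(m);print(n,len(xs),xs.mean(),ys.mean(),xs.min(),xs.max(),ys.min(),ys.max());C.append((c,[xs.mean(),ys.mean()],m))
a=rays(C[0][0],[C[0][1]])[0];b=rays(C[1][0],[C[1][1]])[0]
t=np.linalg.lstsq(np.c_[a,-b],C[1][0]['eye']-C[0][0]['eye'],rcond=None)[0]
p=C[0][0]['eye']+a*t[0];q=C[1][0]['eye']+b*t[1];print(p,q)
P=[.5825,.0853]
ex=np.array([.985,-.1736]);ey=np.array([.1736,.985]);m=((p+q)/2)[:2]-P;print('rel pivot',m@ex,m@ey)
for z in(.115,.177,.209): print(z,[proj(k[0],[[*P,z]])[0].round(1).tolist() for k in C])
E
```

```text
top 82 218.15853658536585 188.90243902439025 213 224 183 196
side 105 242.0 174.67619047619047 239 244 164 194
[0.58193156 0.09183785 0.17633376] [0.58488663 0.09128483 0.17689223]
rel pivot -0.00019150998164543058 0.006325239333585457
0.115 [[222.5, 193.1], [241.9, 194.6]]
0.177 [[220.4, 188.8], [241.7, 175.3]]
0.209 [[219.3, 186.3], [241.6, 165.0]]
```

Request:
drive_tool([
  [[-0.033, 0, 0], 0],
  [[-0.033, 0, 0], 0],
  [[-0.034, 0, 0], 0],
  [[0, 0, 0], 0],
], claw=0)

```text
time_s: 25.03
tool_pos: [0.5429, -0.1613, 0.229]
eef_rot: [[0.011, 0.985, -0.173], [-0.0, -0.173, -0.985], [-1.0, 0.011, -0.002]]
force: [1.4, 0.2, 0.3]
grip_width: -0.002
```

Request:
drive_tool([
  [[0, 0, -0.0316], 0],
  [[0, 0, -0.0316], 0],
  [[0, 0, -0.0316], 0],
  [[0, 0, -0.0316], 0],
  [[0, 0, -0.0316], 0],
  [[0, 0, -0.0316], 0],
  [[0, 0, -0.0316], 0],
  [[0, 0, 0], 0],
  [[0, 0, 0], 0],
])

```text
time_s: 25.78
tool_pos: [0.5774, 0.0608, 0.2218]
eef_rot: [[-0.001, 0.986, -0.167], [0.001, -0.167, -0.986], [-1.0, -0.001, -0.0]]
force: [0.4, -1.1, -0.7]
grip_width: -0.0
```

```bash
python3 - <<'E'
from look import *
look('side','9',(195,120,100,110),6)
s=sensors.sense();p=s['tool_pos'];print(p,s['force'])
d=p[:2]-[.5825,.0853];print(d@[.985,-.1736],d@[.1736,.985])
E
```

```text
[0.57734907 0.05813365 0.22195115] [ 0.11781293 -0.2068839   0.17751035]
-0.00035758898333086947 -0.02765305992902356
```

View pics/side9.png

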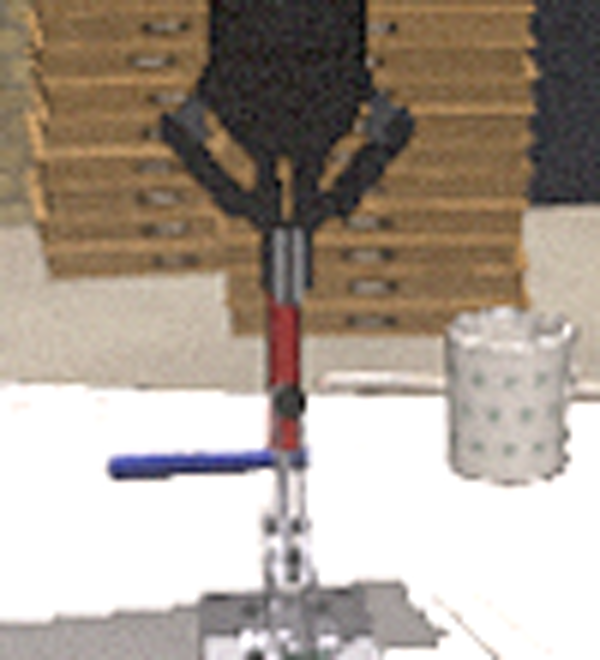

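The tip is behind the red grip (handle (285,350), fingers (288,270)) and centred on it. Descend and swing.

Request:
drive_tool([
  [[0.011, 0, 0], 0],
  [[0.011, 0, 0], 0],
  [[0, 0, -0.0067], 0],
  [[0, 0, -0.0106], 0],
  [[0, 0, -0.0105], 0],
  [[0.0015, 0, -0.0104], 0],
  [[0.0028, 0, -0.0102], 0],
  [[0, 0, 0], 0],
])

```text
time_s: 26.5
tool_pos: [0.5862, 0.1081, 0.1954]
eef_rot: [[-0.0, 0.985, -0.17], [0.002, -0.17, -0.985], [-1.0, -0.0, -0.002]]
force: [0.0, 0.9, -0.3]
grip_width: 0.004
```

Request:
drive_tool([
  [[0.0036, 0, -0.0099], 0],
  [[0.0047, 0, -0.0094], 0],
  [[0.0055, 0, -0.009], 0],
  [[0.0065, 0, -0.0084], 0],
  [[0, 0, 0], 0],
])

```text
time_s: 26.92
tool_pos: [0.5915, 0.1431, 0.1736]
eef_rot: [[-0.002, 0.985, -0.171], [0.0, -0.171, -0.985], [-1.0, -0.002, 0.0]]
force: [-1.4, 0.6, -0.7]
grip_width: -0.002
```

```bash
python3 - <<'E'
from look import *
look('side','10',(195,120,100,110),6);
s=sensors.sense();p=s['tool_pos'];print(p,s['force'])
d=p[:2]-[.5825,.0853];print(d@[.985,-.1736],d@[.1736,.985])
E
```

```text
[0.59166184 0.141658   0.17417741] [-0.19606257  0.12703553 -1.0948592 ]
-0.000759332119523153 0.05710312682303141
```

View pics/side10.png

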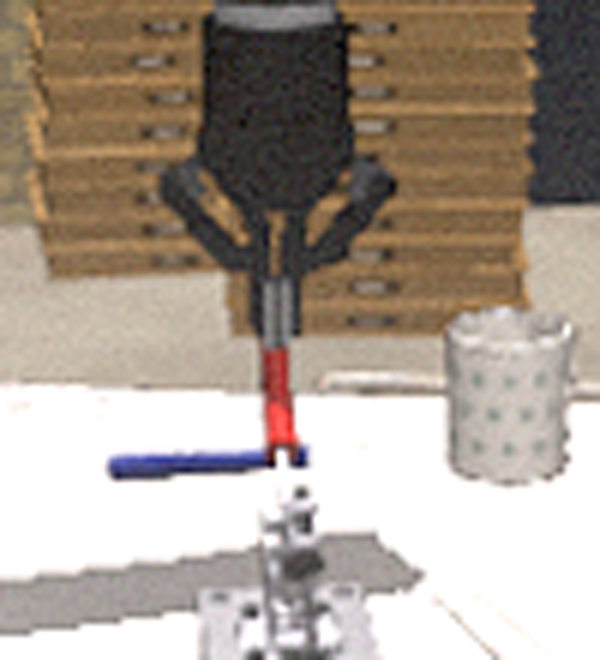

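The handle is swinging and the bar with its pad is coming down (pad at (300,565)). Continue.

Request:
drive_tool([
  [[0.0072, 0, -0.0077], 0],
  [[0.008, 0, -0.0069], 0],
  [[0.0086, 0, -0.006], 0],
  [[0.0091, 0, -0.0052], 0],
  [[0, 0, 0], 0],
])

```text
time_s: 27.38
tool_pos: [0.5955, 0.167, 0.1399]
eef_rot: [[-0.004, 0.985, -0.173], [-0.001, -0.173, -0.985], [-1.0, -0.004, 0.001]]
force: [-0.3, 0.2, -0.4]
grip_width: -0.002
```

Request:
drive_tool([
  [[0.0097, 0, -0.0042], 0],
  [[0.01, 0, -0.0034], 0],
  [[0, 0, 0], 0],
])

```text
time_s: 27.63
tool_pos: [0.5973, 0.1734, 0.1207]
eef_rot: [[-0.003, 0.985, -0.174], [-0.001, -0.174, -0.985], [-1.0, -0.002, 0.001]]
force: [-1.3, -0.3, 0.2]
grip_width: 0.0
```

Request:
drive_tool([
  [[0.004, 0, -0.001], 0],
  [[0.004, 0, -0.001], 0],
  [[0, 0, 0], 0],
  [[0, 0, 0], 0],
])

```text
time_s: 27.97
tool_pos: [0.5986, 0.1747, 0.1149]
eef_rot: [[-0.0, 0.985, -0.175], [-0.0, -0.175, -0.985], [-1.0, -0.0, 0.0]]
force: [0.1, 0.1, -0.4]
grip_width: -0.0
```

```bash
python3 - <<'E'
from look import *
look('side','11',(195,140,100,120),5);
s=sensors.sense();p=s['tool_pos'];print(p,s['force'])
d=p[:2]-[.5825,.0853];print(d@[.985,-.1736],d@[.1736,.985])
E
```

```text
[0.59876301 0.17473057 0.11516932] [ 0.16927536 -0.49245615 -0.54930365]
0.000493917049982333 0.09091236695034585
```

View pics/side11.png

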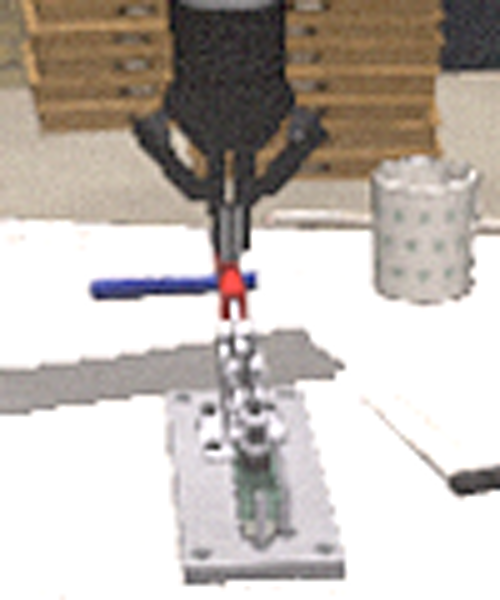

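Handle nearly level, with the bar over the pile. Press on to the stop.

Request:
drive_tool([
  [[0.003, 0, -0.0005], 0],
  [[0.002, 0, 0], 0],
  [[0, 0, 0], 0],
])

```text
time_s: 28.27
tool_pos: [0.5986, 0.1754, 0.1097]
eef_rot: [[-0.0, 0.985, -0.175], [0.0, -0.175, -0.985], [-1.0, -0.0, 0.0]]
force: [0.2, 0.9, 0.2]
grip_width: 0.001
```

Request:
drive_tool([
  [[0.002, 0, 0], 0],
  [[0, 0, 0], 0],
  [[0, 0, 0], 0],
])

```text
time_s: 28.52
tool_pos: [0.5986, 0.1753, 0.1079]
eef_rot: [[-0.0, 0.985, -0.175], [-0.0, -0.175, -0.985], [-1.0, -0.0, 0.0]]
force: [-0.5, 0.5, 0.1]
grip_width: -0.003
```

Request:
drive_tool([
  [[0.002, 0, 0], 0],
  [[0, 0, 0], 0],
  [[0, 0, 0], 0],
])

```text
time_s: 28.77
tool_pos: [0.5986, 0.1753, 0.1059]
eef_rot: [[-0.0, 0.985, -0.175], [-0.0, -0.175, -0.985], [-1.0, -0.0, 0.0]]
force: [-0.3, -0.1, 0.1]
grip_width: -0.003
```

```bash
python3 - <<'E'
from look import *
look('side','12',(215,155,55,95),7);look('top','12',(170,150,120,75),6)
E
```

```text
(no output)
```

View pics/side12.png

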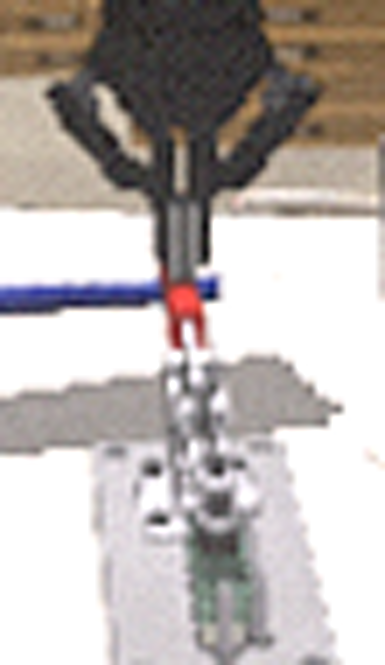

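View pics/top12.png

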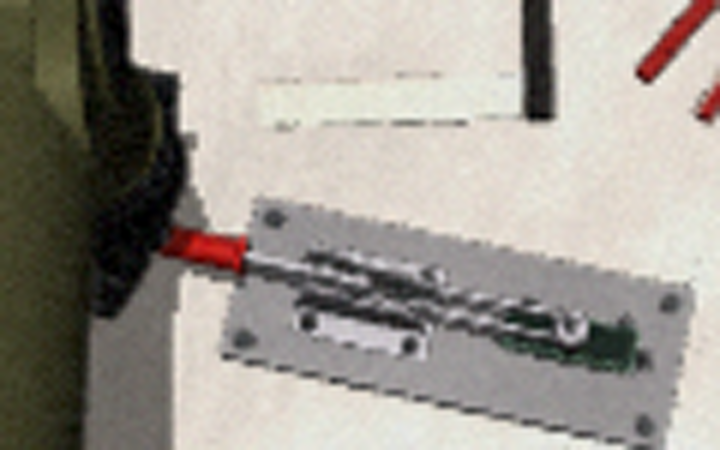

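```bash
python3 - <<'E'
from h import *
ex=np.array([.985,-.1736]);ey=np.array([.1736,.985])
for n in('top','side'):
    c=dict(np.load(n+'12.npz'));h=cv2.cvtColor(c['img'],cv2.COLOR_RGB2HSV);X=cloud(c)
    m=((h[...,0]<8)|(h[...,0]>172))&(h[...,1]>130)
    d=X[...,:2]-np.array([.5825,.0853]);a=d@ex;b=d@ey
    m&=(np.abs(a)<.03)&(b>0)&(b<.16)&(X[...,2]>.04)
    o=np.argsort(b[m]);print(n,m.sum());print((np.c_[a[m],b[m],X[m][:,2]][o][::max(1,m.sum()//14)]*1000).round(0).tolist())
E
```

```text
top 73
[[-7.0, 42.0, 76.0], [7.0, 44.0, 85.0], [7.0, 48.0, 82.0], [-5.0, 50.0, 89.0], [5.0, 53.0, 84.0], [4.0, 57.0, 83.0], [4.0, 60.0, 83.0], [3.0, 63.0, 83.0], [2.0, 65.0, 84.0], [-7.0, 68.0, 77.0], [-2.0, 71.0, 84.0], [8.0, 74.0, 80.0], [-4.0, 76.0, 87.0], [3.0, 80.0, 96.0], [-5.0, 83.0, 84.0]]
side 28
[[6.0, 41.0, 86.0], [-4.0, 42.0, 72.0], [-3.0, 42.0, 82.0], [-3.0, 43.0, 85.0], [-3.0, 44.0, 75.0], [6.0, 44.0, 81.0], [7.0, 48.0, 87.0], [-3.0, 51.0, 86.0], [1.0, 54.0, 85.0], [-2.0, 57.0, 87.0], [-5.0, 65.0, 84.0], [2.0, 68.0, 86.0], [5.0, 72.0, 85.0], [2.0, 77.0, 87.0]]
```

Request:
drive_tool([
  [[0.0015, 0, 0], 0],
  [[0, 0, 0], 0],
  [[0, 0, 0], 0],
])

```text
time_s: 29.12
tool_pos: [0.599, 0.1754, 0.1051]
eef_rot: [[0.001, 0.985, -0.175], [0.0, -0.175, -0.985], [-1.0, 0.001, -0.001]]
force: [-1.2, 0.1, 4.2]
grip_width: 0.005
```

Request:
drive_tool([
  [[0.0015, 0, 0], 0],
  [[0, 0, 0], 0],
  [[0, 0, 0], 0],
])

```text
time_s: 29.37
tool_pos: [0.5991, 0.1753, 0.105]
eef_rot: [[0.001, 0.985, -0.175], [0.001, -0.175, -0.985], [-1.0, 0.0, -0.001]]
force: [-4.5, -0.2, 11.8]
grip_width: 0.001
```

Request:
drive_tool([
  [[0.0015, 0, 0], 0],
  [[0, 0, 0], 0],
  [[0, 0, 0], 0],
])

```text
time_s: 29.62
tool_pos: [0.5992, 0.1754, 0.1048]
eef_rot: [[0.0, 0.985, -0.175], [0.002, -0.175, -0.985], [-1.0, 0.0, -0.002]]
force: [-6.5, -1.1, 19.6]
grip_width: 0.002
```

The handle is on a hard stop, 20 N with no travel. Retreat straight up and check.

Request:
drive_tool([
  [[-0.005, 0, 0], 0],
  [[-0.015, 0, 0], 0],
  [[-0.035, 0, 0], 0],
  [[-0.035, 0, 0], 0],
  [[-0.035, 0, 0], 0],
  [[0, -0.03, -0.02], 0],
  [[0, -0.03, -0.02], 0],
  [[0, -0.03, -0.02], 0],
  [[0, -0.03, -0.02], 0],
  [[0, 0, 0], 0],
  [[0, 0, 0], 0],
])

```text
time_s: 30.53
tool_pos: [0.4926, 0.2776, 0.2262]
eef_rot: [[-0.001, 0.986, -0.169], [0.001, -0.169, -0.986], [-1.0, -0.001, -0.001]]
force: [-0.0, -0.4, 1.2]
grip_width: 0.002
```

```bash
python3 - <<'E'
from look import *
a=look('side','13',(205,160,75,100),6);b=look('top','13',(170,150,200,110),4)
s=sensors.sense();print(s['time_s'],s['tool_pos'],s['force'])
ex=np.array([.985,-.1736]);ey=np.array([.1736,.985])
for c in(a,b):
    h=cv2.cvtColor(c['img'],cv2.COLOR_RGB2HSV);X=cloud(c)
    m=((h[...,0]<8)|(h[...,0]>172))&(h[...,1]>130)
    d=X[...,:2]-np.array([.5825,.0853]);A=d@ex;B=d@ey
    m&=(np.abs(A)<.008)&(B>.03)&(B<.16)&(X[...,2]>.04)
    p=np.polyfit(B[m],X[m][:,2],1);print(m.sum(),'slope',p[0],'z at 90',np.polyval(p,.09),B[m].min(),B[m].max())
E
```

```text
30.6333 [0.49501179 0.27437029 0.22645213] [ 0.21471792 -0.62731108  0.33942809]
45 slope 0.07230802733703227 z at 90 0.08450436320407989 0.0404392762921609 0.11752529344779253
146 slope -0.0054376806074528765 z at 90 0.08179787282147608 0.041484367608302895 0.13356004285778728
```

View pics/side13.png

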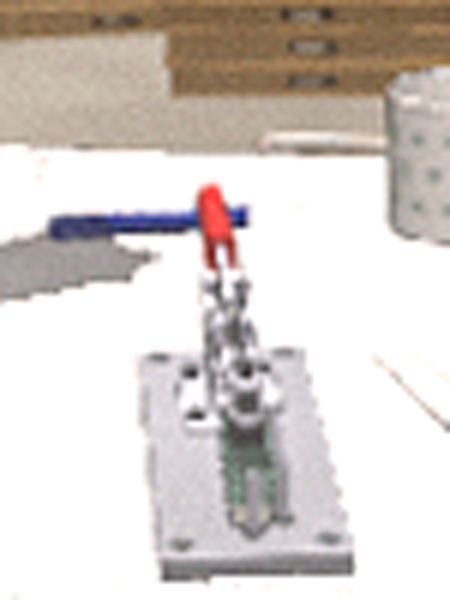

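View pics/top13.png

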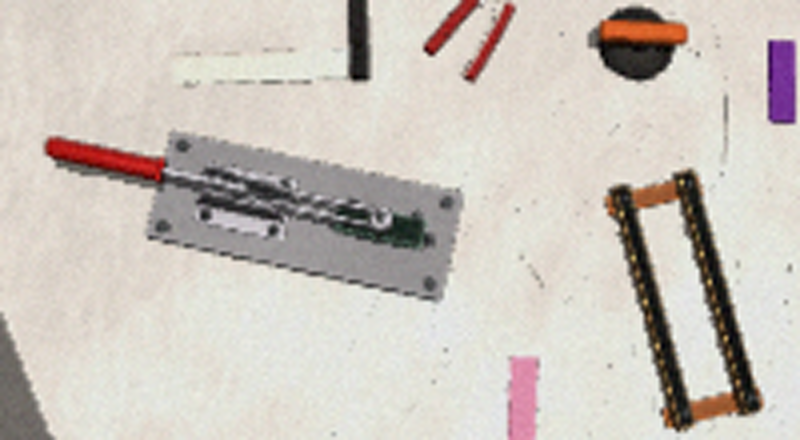

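The handle lies level (grip top at about 82–84 mm) and has stayed there. The pad end sits over the pile at (380,218) in the top crop, the rack is empty and the tools are where they were. Hand in.

```bash
python3 -c "
from station import manip
print(manip.hand_in())"
```

```text
the job is handed in; nothing more can be done
None
```

I placed both rack strips on the pile in the jig and swung the clamp's handle down onto its stop. I handed the job in at about 31 s of the 54 s allowed.

- **Stacking:** I found the dowels by light contact with the held strip: the two side dowels with the first strip, the end dowel with both. Each strip was then centred on the nest and lowered until I felt it touch, with no drop.
- **Pile check:** Before clamping, the camera put the pile's top centre at (0.561, −0.043), the same as the original two-strip pile. Its height was about 44 mm against 43 mm expected. Its yaw was about −9.5°, against −9.9° for the jig plate.
- **Clamp check:** The handle met its stop with 20 N and no further travel. It stayed level after I backed away.
- **Tools:** The try square, suction lifter and marker look undisturbed in the last pictures.

**Uncertain or disagreeing:**
- At about 3 mm per pixel, the pictures cannot confirm that the edges line up to better than a millimetre. I did not square the pile by squeezing it.
- The second strip met the end dowel about 1 mm further along than the first. I corrected its placement for that.
- The two views gave slightly different handle slopes, 0.07 and −0.01.
- The two rack strips look identical, so I could not tell which was strip_3. I took the one nearer the robot first.

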